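# Load a sample tube on the roller mixer by way of the slant rest

## Task

Lift the tallest tube out of the rack by its cap, park it cap-up in the groove of the slanted rest with its bottom against the foot stop, and let go. Then take it again across the middle of its body and lay it gently in an empty trough of the roller mixer, wholly on the rollers and with its cap towards the mixer's control panel. Leave the other things as they are.

Things in the scene. Friction and masses are not known exactly. Their poses are not given: they have to be found in the camera images.
- tube_center (a point): The tube to load: an upright plastic screw-cap tube, the tallest in the rack, 114 mm overall: a pale round body 29 mm in diameter and 100 mm long with a flat bottom, then a grey ribbed cap 34 mm in diameter and 14 mm high. About 70 g. The point is on its axis half-way along, 57 mm from either end; z runs along the tube from bottom to cap.
- rack_mid (a point): Fixed white rack, 60 (x) by 194 mm (y), three places 60 mm apart along y. The point is at the middle place on top of the hole plate, 56 mm above the bench. Tubes stand loosely in 32 mm holes, bottoms 6 mm above the bench. Grasp a cap at its -x and +x sides (along y the neighbours leave little room) and lift it 110 mm or more, to pass over the plate and the neighbours.
- short_center (a point): A shorter tube of the same make, 90 mm overall, standing in the rack. Point half-way up. Leave it.
- dropper_center (a point): A tube 98 mm overall with a narrow dropper tip in place of a cap, standing in the rack. Point half-way up. Leave it.
- rest_foot (a point): The slanted rest, a fixed metal wedge with a V-groove rising at 45 degrees and a foot stop at its lower end. The point, 50 mm above the bench, is where the centre of the parked tube's bottom lies. z: up along the groove (the parked tube's axis, to the cap); y: square out of the groove, upwards at 45 degrees; x: level, across it. The stop is 34 mm wide and ends 4 mm past the tube's axis.
- rest_upper (a point): Upper end of the groove, on the parked tube's axis, 90 mm up from rest_foot. The V touches the tube 10 mm below its axis and is 28 mm wide, narrower than the tube: fingers may pass at both its sides down to 30 mm below the axis, where the block widens to 56 mm. Friction may hold the tube anywhere along the groove: slide it down until it is felt to touch the stop.
- mixer_bed (a point): Roller mixer: fixed white housing, five dark rollers that do not turn, 30 mm thick, 210 mm long, 34 mm apart. The point is the middle of the bed at the height of the roller tops, 100 mm above the bench. y: along the rollers, away from the control panel; x: across them. Troughs at x = -51, -17, +17, +51 mm. Low end walls, 2 mm above the roller tops at +y, 22 mm at -y.
- mixer_trough (a point): Middle of the trough at x = -17 mm of the mixer, at the height of the roller tops; same axes as mixer_bed. A tube of this size lying in a trough has its axis about 11 mm above the roller tops (9 mm at its bottom end, 12 mm at its cap), so fingertips that reach further than that past its axis meet the rollers first.
- mixer_controls (a point): Point at the mixer's control panel (knob, display and switch on a sloping face, top 122 mm above the bench), 170 mm from the middle of the bed on its -y side. The cap must point this way.
- mixed_center (a point): A short tube (90 mm) already lying in the outermost trough on the mixer's +x side. Point half-way along. Leave it; the trough next to it leaves only 5 mm between two tubes, too little for fingers.
- cassette_a: A flat white test cassette, 70 x 22 x 5 mm, lying on the bench. Leave it.
- cassette_b: Another such cassette. Leave it.
- timer: A white square bench timer, 62 x 62 x 16 mm. Leave it.
- marker: A black marker pen, 130 mm long, lying on the bench. Leave it.

How it is judged:
By the outcome, as a careful person would: the job done as asked, in the order asked, and still so for the second after the job is handed in, with the robot touching nothing.
It also fails if it takes over 59 s, if anything falls off the work surface, if the arm or the gripper's body presses on something with over 40 N, if the wrist force passes 120 N, or if a joint passes its speed limit or range.

## Robot

A 7-joint arm with a two-finger parallel gripper is mounted at the origin on the work surface. World frame = base frame: x ahead of the robot, y to its left, z up, the work surface at z = 0. Lengths are in m, angles in rad, forces in N, time in s.
With the tool pointing down it reaches from about 0.4 to 0.85 m from the base axis. Payload 4.4 kg.
Tool frame: the origin (TCP) lies between the finger pads; the fingertips stand ahead of it and the grasp point (between the pads) lies 11 mm behind it (ctrl.finger_overhang is the x of the fingertips in the tool frame, in m); x points along the fingers, y is the direction in which the jaws open and shut, and the axes are right-handed (so a half turn about x gives the same grasp; the last joint's range is limited). The gripper opens to 94 mm and grips with 3 to 60 N. Pads are 16 mm wide; open, the fingers measure 119 mm over their backs; the gripper's body (75 mm by 177 mm) begins 78 mm behind the grasp point.
Start: joints at [-1.283, 0.628, 0.038, 1.517, -0.027, 0.996, -0.02], TCP at [0.225, 0.61, 0.213] pointing down, gripper open.
Joint ranges: [-3.06, 3.06], [-0.37, 2.12], [-1.25, 1.32], [0.18, 2.47], [-1.1, 4.24], [0.23, 1.98], [-2.94, 2.94]. Speed limits (rad/s): [2.57, 2.57, 3.14, 3.14, 3.14, 3.14, 3.14].

## Interface

Orientations are given as a rotation vector (axis times angle).
In Python, from workcell import telemetry, imaging, ctrl gives the robot as it stands. The module is installed in compiled form; this text tells all that it offers.
- The arm moves only by the shell command python3 -m jog 'ROWS' [FORCE]. ROWS is text: rows parted by semicolons, each of 7 numbers parted by spaces: the shift along the tool's x, y, z in m, then the turn, a rotation vector about the tool's x, y, z in degrees, then the opening, from -1 (shut) to 1 (fully open). In form: tx ty tz wx wy wz gripper; .... A call has 1 to 10 rows; each row is the pose to reach, as a shift and turn from the pose measured when the call began, along the tool's axes at that moment; what a row does not reach only later rows make up. A row lasts 1/8 s, in which the tool goes at most 62.5 mm and 10.7 degrees, less where a joint would pass 70% of its speed; a pose out of reach is approached as far as the arm can. A call with a gripper value outside its range is refused whole. The fingers move at their own pace and stop on an object; FORCE is the grip in N (left out, the last holds). Time passes only in rows, so rows that repeat a pose let the fingers close. It gives the time, the measured TCP pose, the force and the opening at its end, in the units of the state.
- telemetry.get_obs(): the state, without advancing time (a new reading comes with each control period).
- imaging.get_image(name): name is "scene" or "top"; returns a dict with "image" (480x640x3 uint8, red, green, blue), "fx", "fy", "cx", "cy" (pixels), "R" (3x3) and "t" (3): a world point X has camera coordinates R X + t. Camera axes: x right, y down, z forward; pixel columns grow to the right and rows downward; lengths in m; the calibration is good to about 2 mm. A picture is of the moment at which its call begins. There is no depth.
- ctrl.sign_off(): hands the job in, once; it reports no verdict.
The state is a dict: "clock": time; "qpos": joint angles; "joint_velocities": joint speeds; "effort": joint torques, N m; "eef_pos": TCP position; "tool_rot": TCP orientation; "force": force on the tool from outside, world axes, zero at the start; "ft_torque": the same for the moment, N m; "opening": opening from 0.0 (shut) to 1.0 (fully open).
Only numpy, scipy, OpenCV 4.12 (cv2) and the standard library are available. Lean on these libraries where they do the work, as an engineer would, in place of code of your own. Each camera call takes 0.05 s, during which the arm holds its last target.

## Working session

There is one attempt and no reset: what is moved stays moved. The work goes in short steps, Python scripts to look and compute and a shell command to move; the robot and the scene stay as the last step left them, time stands still between calls to the robot, and variables do not carry over. Pictures are saved under pics/ and viewed, and the job is handed in when it is done.

```bash
mkdir -p pics
python3 - <<'E'
from workcell import telemetry, imaging, ctrl
import cv2,pickle
for n in("scene","top"):
    d=imaging.get_image(n); cv2.imwrite(f"pics/{n}0.png",d["image"][:,:,::-1]); pickle.dump(d,open(f"{n}0.pkl","wb"))
    print(n,d["fx"],d["fy"],d["cx"],d["cy"],d["R"],d["t"])
print(telemetry.get_obs(),ctrl.finger_overhang)
E
```

```text
scene 512.1153177536962 512.1153177536962 321.64933001084665 231.86860095979372 [[-0.48395035  0.87507238 -0.00635569]
 [ 0.63843713  0.34809572 -0.68646005]
 [-0.59848984 -0.33627029 -0.72713974]] [ 0.24019449 -0.294807    1.5237161 ]
top 559.4097606948386 559.4097606948386 316.25534343455945 245.57138106014688 [[-0.00181906 -0.99957495  0.02909659]
 [-0.98189688 -0.00372575 -0.1893796 ]
 [ 0.18940751 -0.02891434 -0.98147275]] [-9.12429800e-04  5.75716038e-01  1.13224181e+00]
{'clock': 0.1, 'qpos': array([-1.28281937,  0.62922219,  0.03841374,  1.51819915, -0.02703528,
        0.99633391, -0.0200055 ]), 'joint_velocities': array([ 0.00010073, -0.00182094,  0.00419979, -0.00248453, -0.00026345,
       -0.00039143,  0.00060722]), 'effort': array([ 3.49139184e-03, -5.50788832e+01,  1.14735894e+00, -1.87114781e+01,
       -5.21771936e-02,  1.92361395e-02,  3.39627923e-05]), 'eef_pos': array([0.22493623, 0.60924155, 0.2126879 ]), 'tool_rot': array([ 0.27633064,  1.55323654, -0.27887814]), 'force': array([-0.64454122, -0.34995599, -0.91616216]), 'ft_torque': array([ 0.02310607,  0.01406729, -0.00647536]), 'opening': 1.0019444954218701} 0.008
```

View pics/scene0.png

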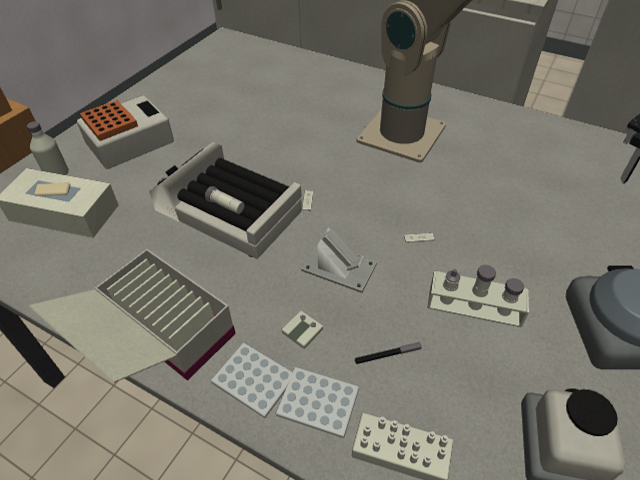

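View pics/top0.png

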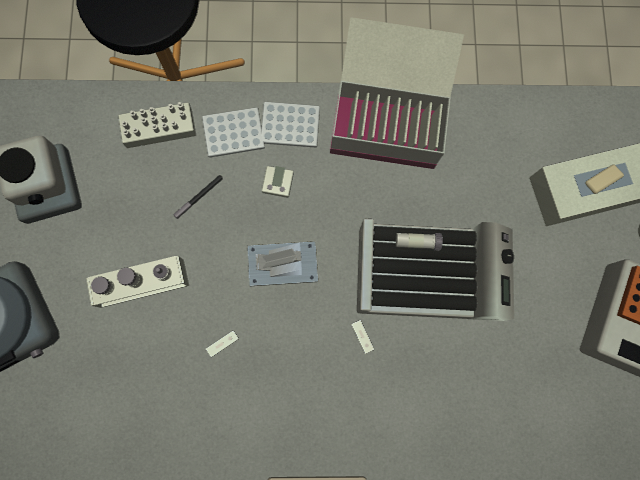

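The overview shows the rack in top at about (135,280), the rest at (282,262) and the mixer at (435,270). The mixer panel is on the right (-y), and the mixed tube lies in the top (+x) trough. Next I'll enlarge each one.

Run:
```python
import cv2
s=cv2.imread("pics/scene0.png");t=cv2.imread("pics/top0.png")
def crop(im,x,y,w,h,k,n): cv2.imwrite(f"pics/{n}.png",cv2.resize(im[y:y+h,x:x+w],None,fx=k,fy=k,interpolation=cv2.INTER_CUBIC))
crop(t,80,240,120,75,6,"t_rack");crop(s,420,255,120,80,6,"s_rack")
crop(t,240,230,90,65,8,"t_rest");crop(s,295,220,90,75,8,"s_rest")
crop(t,350,210,170,120,4.5,"t_mix");crop(s,145,135,160,120,5,"s_mix")
```

```text
(no output)
```

View pics/t_rack.png

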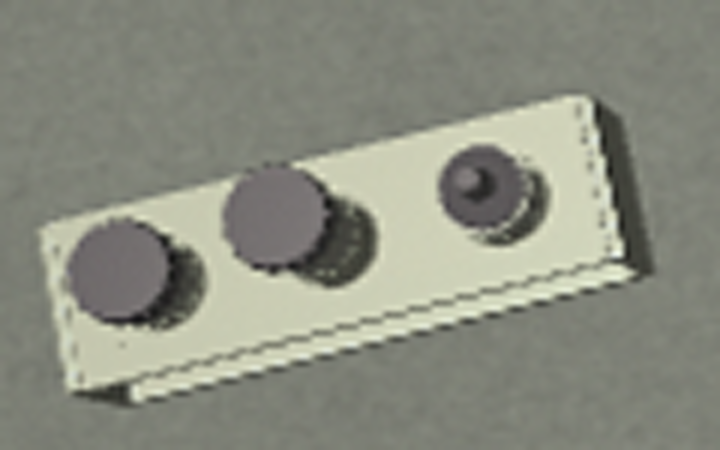

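View pics/s_rack.png

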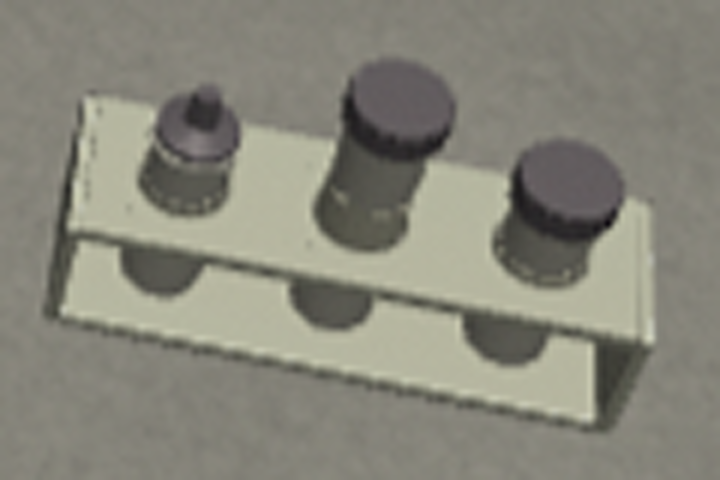

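View pics/t_rest.png

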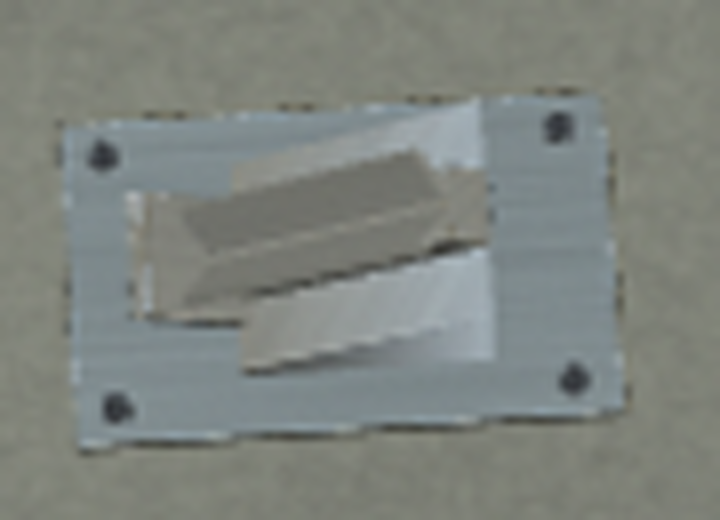

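View pics/s_rest.png

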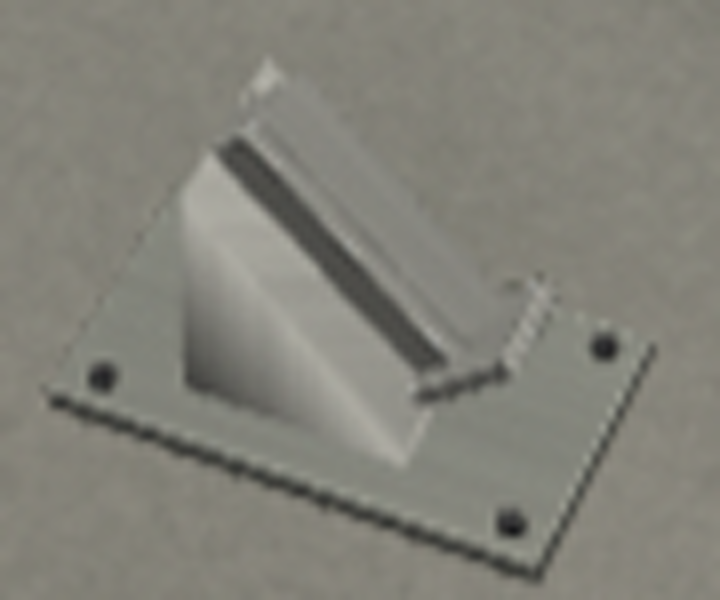

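View pics/t_mix.png

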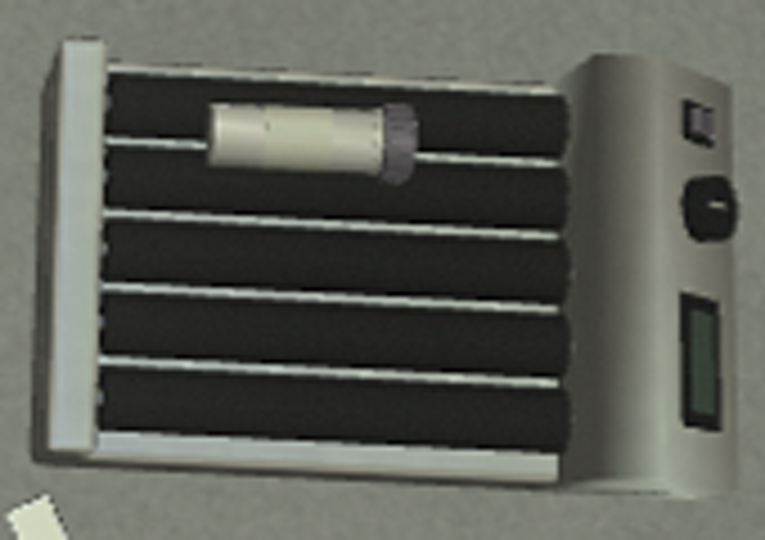

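View pics/s_mix.png

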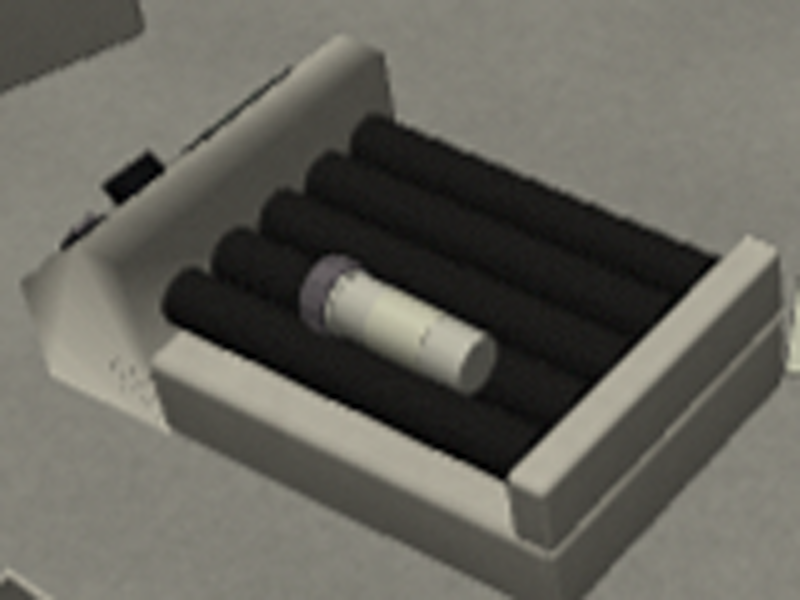

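The caps in the top crop of the rack are, from left to right, short (118,272), tall (275,218) and dropper (480,188). In the scene crop the tall cap's top is at (403,102). Next I'll fit poses from these features.

```bash
cat > h.py <<'E'
import numpy as np,cv2,pickle
from scipy.optimize import least_squares
from scipy.spatial.transform import Rotation as Ro
D={n:pickle.load(open(f"{n}0.pkl","rb")) for n in("top","scene")}
def proj(n,P):
    d=D[n];c=np.atleast_2d(P)@d["R"].T+d["t"];return np.c_[d["fx"]*c[:,0]/c[:,2]+d["cx"],d["fy"]*c[:,1]/c[:,2]+d["cy"]]
def onz(n,uv,z):
    d=D[n];r=d["R"].T@np.array([(uv[0]-d["cx"])/d["fx"],(uv[1]-d["cy"])/d["fy"],1]);C=-d["R"].T@d["t"];return C+r*(z-C[2])/r[2]
def tri(uvt,uvs):
    A=[];b=[]
    for n,uv in(("top",uvt),("scene",uvs)):
        d=D[n];K=np.array([(uv[0]-d["cx"])/d["fx"],(uv[1]-d["cy"])/d["fy"]])
        for i in(0,1):A.append(d["R"][i]-K[i]*d["R"][2]);b.append(K[i]*d["t"][2]-d["t"][i])
    return np.linalg.lstsq(np.array(A),np.array(b),rcond=None)[0]
def fit(obs,x0):
    # obs: list (cam, local xyz with z up, uv); p=(x,y,yaw)
    def W(p,l):return Ro.from_euler('z',p[2]).apply(l)+[p[0],p[1],0]
    f=lambda p:np.concatenate([(proj(c,W(p,l))[0]-uv) for c,l,uv in obs])
    r=least_squares(f,x0);return r.x,f(r.x).reshape(-1,2)
E
cat > m.py <<'E'
from h import *
np.set_printoptions(precision=4,suppress=True)
T=lambda o,k,p:np.array(o)+np.array(p)/k
t=T((80,240),6,(275,218));s=T((420,255),6,(403,102))
print("cap top",onz("top",t,.12),onz("scene",s,.12),tri(t,s))
t=T((80,240),6,(118,272));s=T((420,255),6,(570,182));print("short",onz("top",t,.096),onz("scene",s,.096))
# rack plate
L=[(-.03,.097,.056),(.03,.097,.056),(.03,-.097,.056),(-.03,-.097,.056)]
U=[(72,390),(38,228),(582,96),(625,262)]
print("rack",fit([("top",l,T((80,240),6,u)) for l,u in zip(L,U)],[.5,.3,0]))
# mixer
o=[]
for x,l,r in((.051,(110,142),(560,160)),(.017,(105,213),(560,235)),(-.017,(102,287),(560,308)),(-.051,(98,360),(560,382))):
    o+=[("top",(x,.105,.085),T((350,210),4.5,l)),("top",(x,-.105,.085),T((350,210),4.5,r))]
p,r=fit(o,[.55,-.2,0]);print("mixer",p,np.degrees(p[2]),r)
# rest: local frame: groove up dir = -y local (horizontal)
def rl(a,v,z):  # a across(+x), v out of groove, z along
    c=2**-.5; return (a,-z*c-v*c*-1*-1 if 0 else (-z*c+v*c),.05+z*c+v*c)
o=[(rl(.014,-.0065,.09),(415,150)),(rl(0,-.0205,.09),(440,205)),(rl(0,-.0205,0),(205,258)),(rl(.014,-.0065,0),(183,210)),(rl(-.014,-.0065,0),(185,305))]
p,r=fit([("top",l,T((240,230),8,u)) for l,u in o],[.55,.1,0]);print("rest",p,np.degrees(p[2]),r)
for n,of in(("top",(240,230)),("scene",(295,220))):
    print(n)
    for z in(0,.09):
        for a,v in((.014,-.0065),(-.014,-.0065),(0,-.0205)):
            q=Ro.from_euler('z',p[2]).apply(rl(a,v,z))+[p[0],p[1],0];print(z,a,(proj(n,q)[0]-of)*8)
E
python3 m.py
```

```text
cap top [0.5002 0.3757 0.12  ] [0.5078 0.3785 0.12  ] [0.5012 0.3781 0.1126]
short [0.4853 0.4338 0.096 ] [0.493  0.4356 0.096 ]
rack (array([0.5002, 0.3759, 0.2444]), array([[-1.0422,  0.8843],
       [-0.3694, -0.277 ],
       [ 1.4189, -0.3099],
       [ 0.0278, -0.3634]]))
mixer [ 0.5239 -0.2215 -0.0458] -2.6225437270815526 [[-0.7046 -0.3735]
 [-0.328   0.5428]
 [ 0.0059 -0.0342]
 [-0.1665 -0.0384]
 [ 0.2674 -0.18  ]
 [-0.0032  0.0055]
 [ 0.7466  0.0814]
 [ 0.1619  0.011 ]]
rest [0.5414 0.1193 0.0545] 3.1248509451776756 [[-0.6869 -0.2451]
 [ 1.4594  0.2946]
 [ 1.2804  0.2646]
 [-1.1611 -0.7348]
 [-0.9082  0.4039]]
top
0 0.014 [173.7115 204.1214]
0 -0.014 [177.7342 308.2309]
0 0 [215.2432 260.1168]
0.09 0.014 [409.5044 148.0396]
0.09 -0.014 [414.8429 257.4397]
0.09 0 [451.6755 207.3568]
scene
0 0.014 [476.8324 347.2028]
0 -0.014 [516.7884 277.121 ]
0 0 [462.5713 323.2656]
0.09 0.014 [266.9818 114.9391]
0.09 -0.014 [311.171   46.7629]
0.09 0 [255.929   94.3549]
```

Both caps sit 60 mm apart in the top view, as they should, so the top fit holds together. The scene camera disagrees by several mm in x. I'll move over the tube and use the robot's own fingers to check both cameras.

```bash
cat > g.py <<'E'
from h import *
from workcell import telemetry
np.set_printoptions(precision=4,suppress=True)
RACK=.2444;REST=(.5414,.1193,.0545);MIX=(.5239,-.2215,-.0458)
def go(pos,x,y):
    """tool-frame shift [mm], rotvec deg from measured pose to target; x,y tool axes in world"""
    o=telemetry.get_obs();R0=Ro.from_rotvec(o["tool_rot"])
    x=np.array(x,float);x/=np.linalg.norm(x);y=np.array(y,float);y-=x*(x@y);y/=np.linalg.norm(y)
    R1=Ro.from_matrix(np.c_[x,y,np.cross(x,y)])
    print("shift mm",R0.inv().apply(np.array(pos)-o["eef_pos"])*1e3,"rot deg",np.degrees((R0.inv()*R1).as_rotvec()))
def st():
    o=telemetry.get_obs();R=Ro.from_rotvec(o["tool_rot"]).as_matrix()
    print("t",o["clock"],"pos",o["eef_pos"],"x",R[:,0],"y",R[:,1],"F",o["force"],"op",o["opening"],"\nq",o["qpos"])
E
python3 - <<'E'
from g import *
st()
c,s=np.cos(RACK),np.sin(RACK)
go((.500,.376,.20),(0,0,-1),(c,s,0));go((.500,.376,.20),(0,0,-1),(-c,-s,0))
E
```

```text
t 0.1 pos [0.2249 0.6092 0.2127] x [-0.0006 -0.0015 -1.    ] y [ 0.3464  0.9381 -0.0016] F [-0.6445 -0.35   -0.9162] op 1.0019444954218701 
q [-1.2828  0.6292  0.0384  1.5182 -0.027   0.9963 -0.02  ]
shift mm [  12.8796 -123.4827  338.8345] rot deg [55.7271  0.0441  0.0877]
shift mm [  12.8796 -123.4827  338.8345] rot deg [-124.2729   -0.1034    0.052 ]
```

```bash
python3 -m jog '0 -0.040 0.028 5 0 0 1; 0 -0.082 0.057 10 0 0 1; 0 -0.124 0.086 17 0 0 1; 0.003 -0.161 0.113 24 0 0 1; 0.006 -0.151 0.170 32 0 0 1; 0.009 -0.141 0.227 40 0 0 1; 0.012 -0.132 0.284 48 0 0 1; 0.013 -0.1235 0.339 55.7 0 0 1; 0.013 -0.1235 0.339 55.7 0 0 1; 0.013 -0.1235 0.339 55.7 0 0 1'
python3 - <<'E'
from g import *
from workcell import imaging
st()
for n in("scene","top"):
    d=imaging.get_image(n);cv2.imwrite(f"pics/{n}1.png",d["image"][:,:,::-1])
    o=telemetry.get_obs();R=Ro.from_rotvec(o["tool_rot"]);
    for y in(-.047,.047): print(n,proj(n,o["eef_pos"]+R.apply([.008,y,0])))
    x,y=(400,170) if n=="scene" else (70,210)
    cv2.imwrite(f"pics/{n}1c.png",cv2.resize(d["image"][y:y+150,x:x+150,::-1],None,fx=4,fy=4,interpolation=cv2.INTER_CUBIC))
E
```

```text
clock: 1.35
eef_pos: [0.4991, 0.376, 0.1992]
tool_rot: [1.024, 1.316, -1.029]
force: [-0.2, 0.6, 0.1]
opening: 0.998
t 1.35 pos [0.4991 0.376  0.1992] x [-0.0026 -0.002  -1.    ] y [ 0.97    0.2433 -0.003 ] F [-0.24    0.5819  0.1011] op 0.9975782836324051 
q [-0.8753  0.6256  0.3065  1.6101 -0.2198  0.9432 -0.2474]
scene [[497.0357 226.6594]]
scene [[495.5216 262.9196]]
top [[117.9344 296.8996]]
top [[108.6377 247.7262]]
```

View pics/scene1c.png

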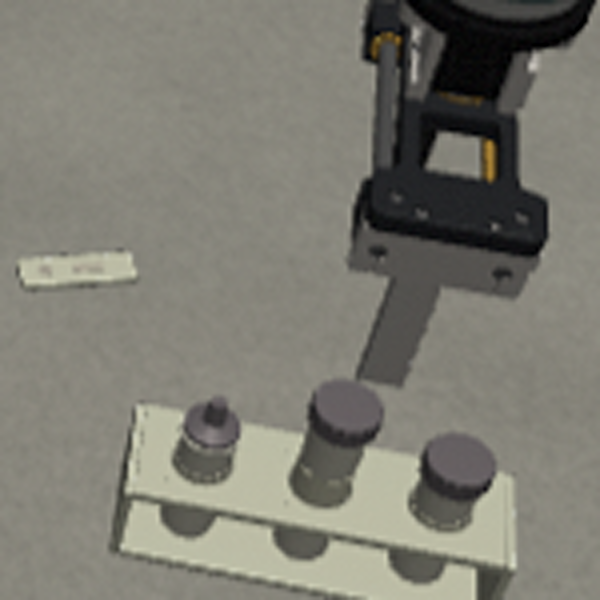

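View pics/top1c.png

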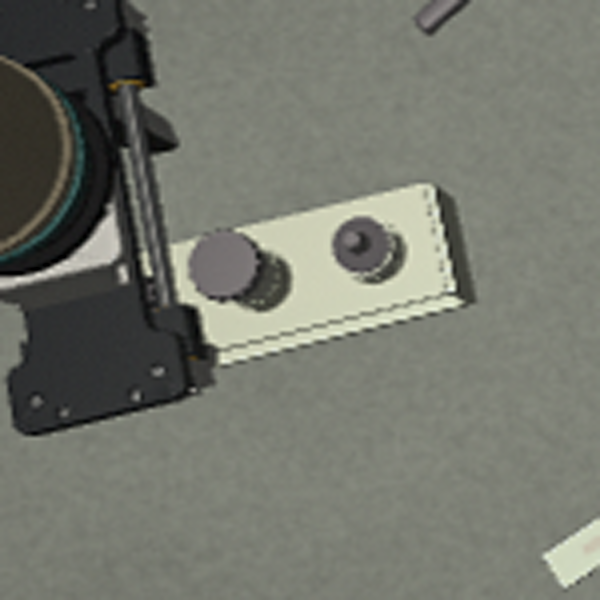

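Run:
```python
from g import *
s=cv2.imread("pics/scene0.png");t=cv2.imread("pics/top0.png")
cv2.imwrite("pics/sb.png",cv2.resize(s[85:170,345:460],None,fx=6,fy=6,interpolation=cv2.INTER_CUBIC))
cv2.imwrite("pics/tb.png",cv2.resize(t[450:480,250:390],None,fx=5,fy=5,interpolation=cv2.INTER_CUBIC))
print(proj("scene",[[0,0,0],[.1,.1,0],[.1,-.1,0],[-.1,.1,0],[-.1,-.1,0]]),proj("top",[[.1,.1,0],[.1,-.1,0]]))
print("cap pred scene",proj("scene",[.5002,.3757,.12]))
```

```text
[[402.3778 132.7851]
 [421.6586 161.6333]
 [357.3153 140.9792]
 [445.9155 124.8682]
 [385.3259 107.2718]] [[267.0262 478.025 ]
 [364.1769 477.2215]]
cap pred scene [[486.8851 268.8265]]
```

View pics/sb.png

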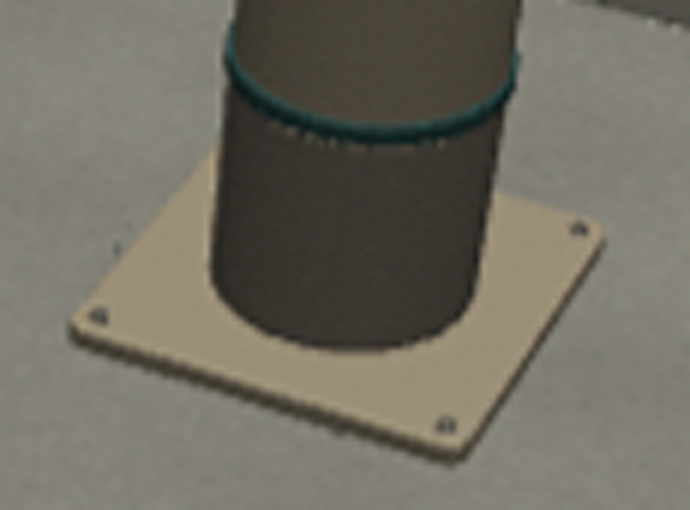

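View pics/tb.png

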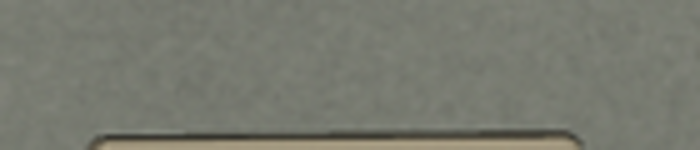

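The base plate in the scene view agrees with its calibration to within 1 px, while the top view is off by about 2 px. I'll lower the fingers beside the cap and compare them with it directly.

```bash
python3 -m jog '0.035 0 0 0 0 0 1; 0.069 0 0 0 0 0 1; 0.069 0 0 0 0 0 1'
cat > look.py <<'E'
import sys
from g import *
from workcell import imaging
def look(n,name,x,y,w,h,k):
    d=imaging.get_image(n)["image"][:,:,::-1]
    cv2.imwrite(f"pics/{name}.png",cv2.resize(d[y:y+h,x:x+w],None,fx=k,fy=k,interpolation=cv2.INTER_CUBIC))
if __name__=="__main__":
    a=sys.argv;look(a[1],a[2],*map(int,a[3:8]));st()
E
python3 look.py scene s2 430 190 110 100 6
python3 - <<'E'
from g import *
o=telemetry.get_obs();R=Ro.from_rotvec(o["tool_rot"])
for y in(-.0595,-.047,.047,.0595): print(y,(proj("scene",o["eef_pos"]+R.apply([[.008,y,-.008],[.008,y,.008]]))-[430,190])*6)
E
```

```text
clock: 1.82
eef_pos: [0.495, 0.3767, 0.1287]
tool_rot: [1.017, 1.321, -1.03]
force: [-0.1, -0.1, 0.4]
opening: 1.003
t 1.875 pos [0.4966 0.3773 0.1305] x [-0.0041 -0.002  -1.    ] y [ 0.9691  0.2468 -0.0045] F [-0.0749  0.2327 -0.3792] op 0.9998961088485884 
q [-0.8609  0.7043  0.2772  1.6749 -0.2504  0.802  -0.2212]
-0.0595 [[381.6386 335.7402]
 [333.6077 327.0766]]
-0.047 [[380.4759 362.5412]
 [332.0684 353.7362]]
0.047 [[371.1044 578.5609]
 [319.6642 568.5738]]
0.0595 [[369.7679 609.3677]
 [317.8955 599.206 ]]
```

View pics/s2.png

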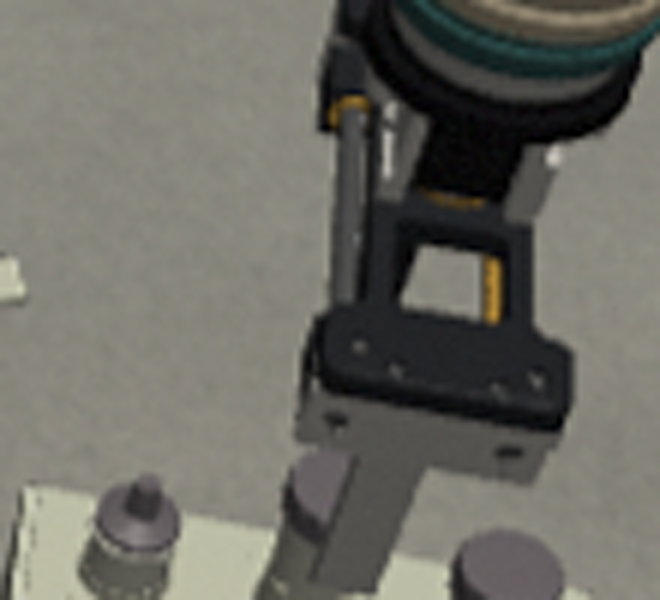

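Run:
```python
import cv2
s=cv2.imread("pics/scene0.png");t=cv2.imread("pics/top0.png")
import numpy as np
def crop(im,x,y,w,h,k): return cv2.resize(im[y:y+h,x:x+w],None,fx=k,fy=k,interpolation=cv2.INTER_CUBIC)
# each 40x35 at 9 => 360x315
a=[crop(s,400,220,40,32,10),crop(s,290,180,40,32,10),crop(s,280,305,50,40,8)]
b=[crop(t,202,327,40,32,10),crop(t,342,317,40,32,10),crop(t,255,160,50,40,8)]
cv2.imwrite("pics/cs.png",np.vstack([np.hstack(a[:2]),np.hstack([a[2],b[2]])]));cv2.imwrite("pics/ct.png",np.hstack(b[:2]))
```

```text
(no output)
```

View pics/cs.png

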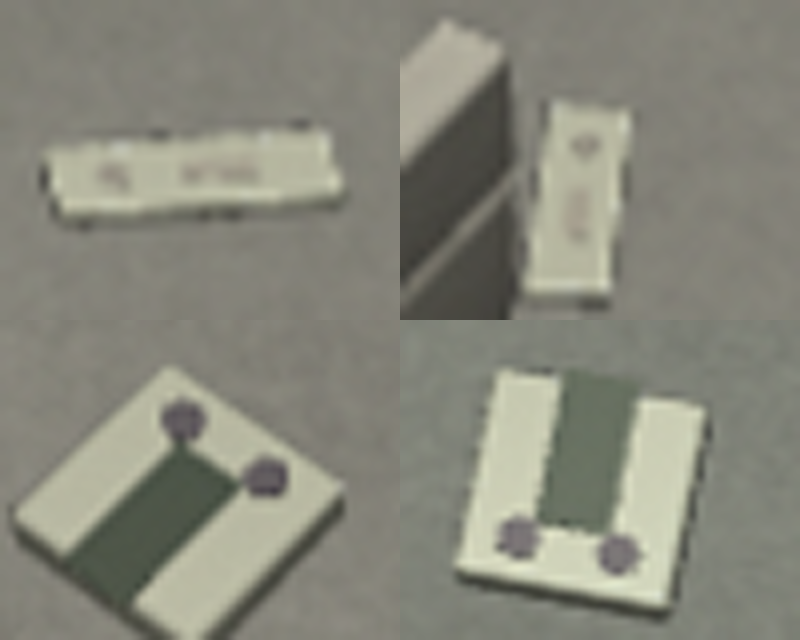

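View pics/ct.png

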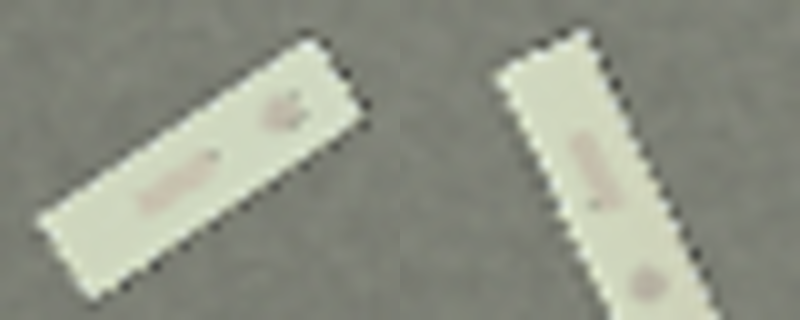

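```bash
cat > ba.py <<'E'
from g import *
T=lambda o,k,p:np.array(o)+np.array(p)/k
pairs=[(.016,(262.5,191),(323.1,326)),(.016,(288.5,195.6),(301,311.25)),(.016,(293.1,171),(281.5,329.1)),
(.005,(222.4,343.75),(419.3,237)),(.005,(351.8,324.5),(311,209)),(.005,(360.8,320),(302.8,208.8)),
(.12,T((80,240),6,(275,218)),T((420,255),6,(403,99))),
(.096,T((80,240),6,(118,272)),T((420,255),6,(570,179))),
(.056,T((80,240),6,(72,390)),T((420,255),6,(655,204))) if 0 else (.056,T((80,240),6,(582,96)),T((420,255),6,(72,232))),
(.056,T((80,240),6,(38,228)),T((420,255),6,(645,342))),
(.056,T((80,240),6,(625,262)),T((420,255),6,(88,97))),
(.056,T((80,240),6,(72,390)),T((420,255),6,(655,205)))]
anch=[("scene",(.1,-.1,0),(357,141.7)),("scene",(.1,.1,0),(421.7,162)),("scene",(-.1,.1,0),(445.5,125.5)),("top",(.1,.1,0),(268.4,476.8)),("top",(.1,-.1,0),(366.4,476.3))]
def pr(n,P,q):
    d=D[n];X=Ro.from_rotvec(q[:3]).apply(np.atleast_2d(P)@d["R"].T+d["t"])+q[3:];return np.c_[d["fx"]*X[:,0]/X[:,2]+d["cx"],d["fy"]*X[:,1]/X[:,2]+d["cy"]]
def res(p,full=False):
    qs={"top":p[:6],"scene":p[6:12]};xy=p[12:].reshape(-1,2);r=[]
    for (z,a,b),x in zip(pairs,xy):
        P=[*x,z];r+=[*(pr("top",P,qs["top"])[0]-a),*(pr("scene",P,qs["scene"])[0]-b)]
    for n,P,u in anch:r+=list(pr(n,P,qs[n])[0]-u)
    r=np.array(r)/.5
    if full:return r*.5
    return np.r_[r,p[:3]/.003,p[3:6]/.002,p[6:9]/.003,p[9:12]/.002]
x0=np.r_[np.zeros(12),np.concatenate([onz("top",a,z)[:2] for z,a,b in pairs])]
s=least_squares(res,x0);p=s.x
if __name__=="__main__":
    print("before",res(x0,True).reshape(-1,2));print("after",res(p,True).reshape(-1,2))
    print(p[:12]);print(p[12:].reshape(-1,2))
for n,q in(("top",p[:6]),("scene",p[6:12])):
    d=dict(D[n]);r=Ro.from_rotvec(q[:3]).as_matrix();d["R"]=r@d["R"];d["t"]=r@d["t"]+q[3:];D[n]=d
if __name__=="__main__":
    pickle.dump(D,open("D.pkl","wb"))
    for z,a,b in pairs: print(z,onz("top",a,z),onz("scene",b,z))
E
python3 ba.py
```

```text
before [[ 0.      0.    ]
 [-0.7299 -3.1152]
 [ 0.     -0.    ]
 [-0.4522 -3.2649]
 [ 0.      0.    ]
 [ 0.5491 -2.5721]
 [ 0.     -0.    ]
 [-0.2309 -1.7535]
 [ 0.     -0.    ]
 [-0.301  -1.7061]
 [ 0.     -0.    ]
 [-0.701  -1.7587]
 [ 0.      0.    ]
 [-0.2857 -2.6556]
 [ 0.      0.    ]
 [ 0.0745 -2.5777]
 [ 0.     -0.    ]
 [ 0.4369 -3.0846]
 [-0.     -0.    ]
 [ 1.0429 -2.2423]
 [-0.     -0.    ]
 [-0.2869 -3.0132]
 [-0.      0.    ]
 [-1.7635 -2.1326]
 [ 0.3153 -0.7208]
 [-0.0414 -0.3667]
 [ 0.4155 -0.6318]
 [-1.3738  1.225 ]
 [-2.2231  0.9215]]
after [[-0.512  -0.1844]
 [-0.3383 -0.427 ]
 [-0.4619 -0.3618]
 [-0.2261 -0.6028]
 [ 0.1189 -0.2571]
 [ 0.2006 -0.1548]
 [ 0.1532  0.0076]
 [ 0.1499  0.092 ]
 [-0.0069 -0.0398]
 [ 0.0156 -0.0645]
 [-0.1957  0.0396]
 [-0.2215 -0.114 ]
 [ 0.0874 -0.0749]
 [ 0.1154 -0.0674]
 [ 0.3527 -0.0819]
 [ 0.3591 -0.0175]
 [ 0.2264 -0.4468]
 [ 0.4055 -0.417 ]
 [ 0.9097 -0.0304]
 [ 0.815   0.1434]
 [-0.0919 -0.3503]
 [ 0.086  -0.4722]
 [-0.4042  0.335 ]
 [-0.5337  0.3351]
 [-0.2484  0.465 ]
 [-0.5734  0.8234]
 [-0.092   0.4015]
 [ 0.3125  0.9462]
 [-
[... 279 characters left out ...]
0.2938]
 [ 0.5065  0.4773]
 [ 0.4951  0.2772]
 [ 0.4498  0.4644]]
0.016 [0.7069 0.1198 0.016 ] [0.7078 0.122  0.016 ]
0.016 [0.6964 0.0618 0.016 ] [0.6983 0.064  0.016 ]
0.016 [0.7538 0.0517 0.016 ] [0.7549 0.0513 0.016 ]
0.005 [0.3717 0.2014 0.005 ] [0.3715 0.2006 0.005 ]
0.005 [ 0.4114 -0.0759  0.005 ] [ 0.4117 -0.0758  0.005 ]
0.005 [ 0.421  -0.0956  0.005 ] [ 0.421  -0.0945  0.005 ]
0.12 [0.5011 0.3782 0.12  ] [0.5015 0.3779 0.12  ]
0.096 [0.4863 0.4365 0.096 ] [0.4869 0.4352 0.096 ]
0.056 [0.5528 0.2942 0.056 ] [0.5551 0.2934 0.056 ]
0.056 [0.5064 0.4792 0.056 ] [0.5069 0.4758 0.056 ]
0.056 [0.4943 0.2769 0.056 ] [0.4964 0.2775 0.056 ]
0.056 [0.4505 0.4636 0.056 ] [0.4484 0.4652 0.056 ]
```

```bash
cat >> h.py <<'E'
import os
if os.path.exists("D.pkl"): D=pickle.load(open("D.pkl","rb"))
E
python3 m.py
python3 - <<'E'
from g import *
P=np.array([.4966,.3773,.1305]);R=np.c_[[-.0041,-.002,-1],[.9691,.2468,-.0045]];
for y in(.047,.0595): print(y,[(proj("scene",P+R[:,0]*.008+R[:,1]*y+np.array([.2468,-.9691,0])*z)[0]-[430,190])*6 for z in(.008,-.008)])
E
```

```text
cap top [0.5011 0.3782 0.12  ] [0.5028 0.3783 0.12  ] [0.5014 0.3784 0.1186]
short [0.4863 0.4365 0.096 ] [0.4881 0.4355 0.096 ]
rack (array([0.5011, 0.3785, 0.2413]), array([[-0.9655,  0.8498],
       [-0.281 , -0.2705],
       [ 1.3412, -0.2765],
       [-0.0632, -0.3619]]))
mixer [ 0.5229 -0.2197 -0.0489] -2.8039292171290304 [[-0.684  -0.3549]
 [-0.3327  0.5499]
 [ 0.0223 -0.0256]
 [-0.1776 -0.037 ]
 [ 0.2796 -0.1821]
 [-0.0207  0.0005]
 [ 0.7545  0.0676]
 [ 0.1379 -0.0011]]
rest [0.5414 0.1213 0.0517] 2.960540378299546 [[-0.7344 -0.2314]
 [ 1.4152  0.2974]
 [ 1.3133  0.2563]
 [-1.1302 -0.7326]
 [-0.8761  0.3937]]
top
0 0.014 [173.9586 204.1391]
0 -0.014 [177.9911 308.1498]
0 0 [215.5062 260.0507]
0.09 0.014 [409.1251 148.1491]
0.09 -0.014 [414.4676 257.4505]
0.09 0 [451.3219 207.3791]
scene
0 0.014 [478.0906 363.7715]
0 -0.014 [518.2936 293.3875]
0 0 [463.9619 339.5042]
0.09 0.014 [268.011  131.4086]
0.09 -0.014 [312.4518  62.9277]
0.09 0 [257.104  110.4955]
0.047 [array([315.9123, 579.6536]), array([367.4064, 589.6061])]
0.0595 [array([314.1305, 610.421 ]), array([366.0574, 620.5488])]
```

```bash
cat > ov.py <<'E'
from g import *
def restpt(p,a,v,z):
    c=2**-.5;l=np.array([a,-z*c+v*c,.05+z*c+v*c]);return Ro.from_euler('z',p[2]).apply(l)+[p[0],p[1],0]
def ov(p,tag):
    for n,(x,y,w,h),k in(("top",(240,230,90,65),8),("scene",(295,220,90,75),8)):
        im=cv2.imread(f"pics/{n}0.png")[y:y+h,x:x+w];im=cv2.resize(im,None,fx=k,fy=k,interpolation=cv2.INTER_CUBIC)
        def ln(A,B,c):
            q=[tuple(np.round((proj(n,restpt(p,*P))[0]-[x,y]+.5)*k).astype(int).tolist()) for P in(A,B)];cv2.line(im,q[0],q[1],c,1)
        for a in(-.014,.014):
            ln((a,-.0065,0),(a,-.0065,.09),(0,0,255))
            for z in(0,.09): ln((a,-.0065,z),(a,-.03,z),(255,0,0))
        for a in(-.017,.017): ln((a,.004,0),(a,-.02,0),(0,200,0))
        ln((-.017,.004,0),(.017,.004,0),(0,200,0))
        cv2.imwrite(f"pics/ov_{tag}_{n}.png",im)
import sys
ov([float(v) for v in sys.argv[2:5]],sys.argv[1])
E
python3 ov.py a .5414 .1213 .0517
```

```text
(no output)
```

View pics/ov_a_top.png

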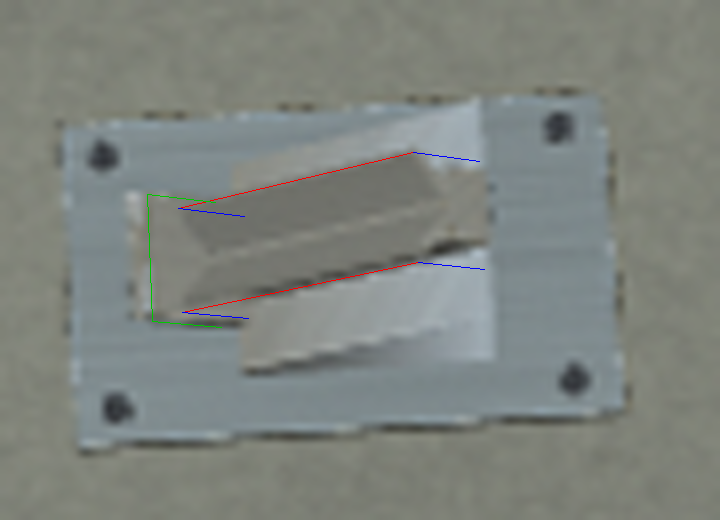

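View pics/ov_a_scene.png

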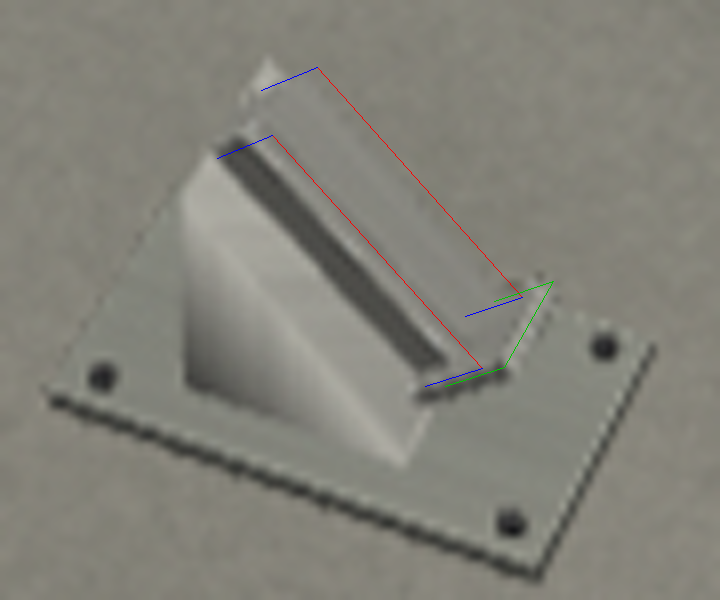

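```bash
sed -i 's/^RACK=.*/RACK=.2413;REST=(.5414,.1213,.0517);MIX=(.5229,-.2197,-.0489)/' g.py
python3 - <<'E'
from g import *
c,s=np.cos(RACK),np.sin(RACK)
go((.5013,.3782,.102),(0,0,-1),(c,s,0))
E
```

```text
shift mm [28.439   4.8774  0.261 ] rot deg [0.4619 0.0511 0.2574]
```

```bash
python3 -m jog '0.010 0.005 0 0.3 0 0.2 1; 0.0285 0.005 0 0.4 0 0.2 1; 0.0285 0.005 0 0.4 0 0.2 1; 0.0285 0.005 0 0.4 0 0.2 0.6' 5; python3 -c "
from g import *
st();go((.5013,.3782,.102),(0,0,-1),(np.cos(RACK),np.sin(RACK),0))"
```

```text
clock: 2.38
eef_pos: [0.5014, 0.3784, 0.1019]
tool_rot: [1.028, 1.314, -1.03]
force: [-0.8, 0.0, 0.4]
opening: 0.928
t 2.375 pos [0.5014 0.3784 0.1019] x [-0.0008 -0.0013 -1.    ] y [ 0.9708  0.2399 -0.0011] F [-0.7992  0.0039  0.4163] op 0.9283255325874492 
q [-0.8507  0.7454  0.2662  1.6846 -0.2646  0.7485 -0.2144]
shift mm [-0.1173 -0.1606  0.1379] rot deg [0.0545 0.0588 0.0645]
```

Pose is exact. I'll close gently and watch the force along the jaws.

```bash
python3 -m jog '0 0 0 0 0 0 0.45; 0 0 0 0 0 0 0.45; 0 0 0 0 0 0 0.42; 0 0 0 0 0 0 0.42' 4; python3 -m jog '0 0 0 0 0 0 0.38; 0 0 0 0 0 0 0.3; 0 0 0 0 0 0 0.3' 4; python3 -m jog '0 0 0 0 0 0 0; 0 0 0 0 0 0 -1; 0 0 0 0 0 0 -1' 4
```

```text
clock: 2.88
eef_pos: [0.5015, 0.3784, 0.102]
tool_rot: [1.028, 1.314, -1.03]
force: [-0.5, 0.3, 0.3]
opening: 0.713
clock: 3.25
eef_pos: [0.5015, 0.3784, 0.102]
tool_rot: [1.028, 1.314, -1.03]
force: [-0.1, 0.5, -0.2]
opening: 0.65
clock: 3.62
eef_pos: [0.5015, 0.3784, 0.102]
tool_rot: [1.028, 1.314, -1.03]
force: [-0.3, -0.2, 0.0]
opening: 0.367
```

```bash
python3 -m jog '0 0 0 0 0 0 -1; 0 0 0 0 0 0 -1' 15; python3 -m jog '-0.03 0 0 0 0 0 -1; -0.08 0 0 0 0 0 -1; -0.13 0 0 0 0 0 -1; -0.15 0 0 0 0 0 -1; -0.15 0 0 0 0 0 -1; -0.15 0 0 0 0 0 -1' 15; python3 look.py scene s3 430 150 110 120 5; python3 -c "
from g import *
c=2**-.5
print(MIX)
a=REST[2];ax=Ro.from_euler('z',a)
up=ax.apply([0,-c,c]);n=ax.apply([0,c,c]);x=ax.apply([1,0,0]);foot=np.array([REST[0],REST[1],.05])
print(up,n,x,foot)
# TCP at z=96 on axis, tool x=-up, y=+x
for d in(60,20,0): print(foot+up*(.096+d/1000)); go(foot+up*(.096+d/1000),-up,x)
go(foot+up*(.096+.06)+n*.05,-up,x)
"
```

```text
clock: 3.88
eef_pos: [0.5015, 0.3784, 0.102]
tool_rot: [1.028, 1.314, -1.03]
force: [-0.7, -0.3, -0.0]
opening: 0.36
clock: 4.62
eef_pos: [0.5007, 0.3782, 0.2506]
tool_rot: [1.026, 1.315, -1.032]
force: [-0.4, 0.8, -1.6]
opening: 0.356
t 4.675 pos [0.5006 0.3781 0.2503] x [-0.0031 -0.003  -1.    ] y [ 0.9708  0.2399 -0.0038] F [-0.4397  0.3138 -0.8826] op 0.3567894829501125 
q [-0.8874  0.5801  0.3265  1.5407 -0.2024  1.0586 -0.2681]
(0.5229, -0.2197, -0.0489)
[ 0.0365 -0.7062  0.7071] [-0.0365  0.7062  0.7071] [0.9987 0.0517 0.    ] [0.5414 0.1213 0.05  ]
[0.5471 0.0111 0.1603]
shift mm [ 90.9229 -42.5832 367.1687] rot deg [10.2734 45.0039  4.4814]
[0.5456 0.0394 0.132 ]
shift mm [119.1272 -37.1189 339.3359] rot deg [10.2734 45.0039  4.4814]
[0.5449 0.0535 0.1179]
shift mm [133.2293 -34.3868 325.4195] rot deg [10.2734 45.0039  4.4814]
shift mm [ 55.4682 -36.0192 332.5294] rot deg [10.2734 45.0039  4.4814]
```

View pics/s3.png

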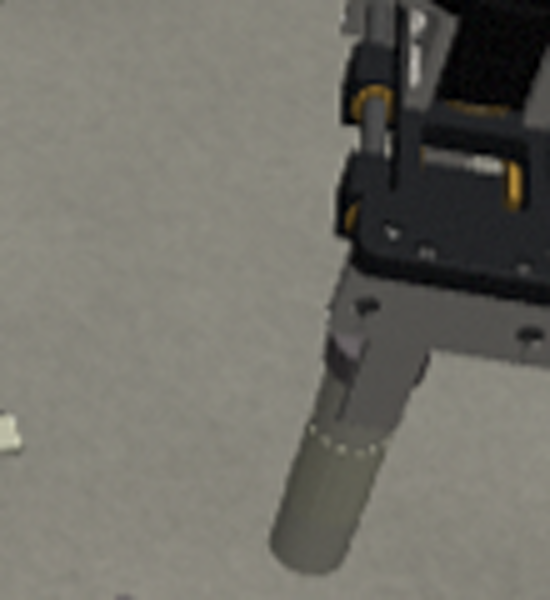

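The tube hangs straight below the jaws: cap between the fingers at (375,350), bottom at (310,555). Next I'll tilt it on the way to a pose out in front of the groove.

```bash
python3 -c "
from g import *
c=2**-.5
ax=Ro.from_euler('z',REST[2])
up=ax.apply([0,-c,c]);n=ax.apply([0,c,c]);x=ax.apply([1,0,0]);foot=np.array([REST[0],REST[1],.05])
go(foot+up*(.096+.05)+n*.04,-up,x)
"
```

```text
shift mm [ 69.6102 -35.966  332.4991] rot deg [10.2734 45.0039  4.4814]
```

```bash
python3 -m jog '0 -0.005 0.05 1.5 6.5 0.6 -1; 0 -0.01 0.10 3 13 1.3 -1; 0 -0.015 0.15 4.4 19.3 1.9 -1; 0 -0.02 0.20 5.9 25.7 2.6 -1; 0.01 -0.028 0.26 7.4 32.1 3.2 -1; 0.03 -0.034 0.31 8.8 38.6 3.8 -1; 0.05 -0.036 0.3325 10.27 45 4.48 -1; 0.07 -0.036 0.3325 10.27 45 4.48 -1; 0.07 -0.036 0.3325 10.27 45 4.48 -1' 15
cat > park.py <<'E'
from g import *
c=2**-.5
ax=Ro.from_euler('z',REST[2])
up=ax.apply([0,-c,c]);n=ax.apply([0,c,c]);x=ax.apply([1,0,0]);foot=np.array([REST[0],REST[1],.05])
def loc():
    o=telemetry.get_obs();d=o["eef_pos"]-foot;R=Ro.from_rotvec(o["tool_rot"]).as_matrix()
    print("rest coords x,n,up mm",d@x*1e3,d@n*1e3,d@up*1e3,"F x,n,up",o["force"]@x,o["force"]@n,o["force"]@up)
if __name__=="__main__":
    st();loc();go(foot+up*(.096+.05)+n*.04,-up,x)
    go(foot+up*(.096+.008)+n*.003,-up,x)
E
python3 park.py
```

```text
clock: 5.8
eef_pos: [0.5438, 0.0477, 0.1793]
tool_rot: [1.708, 1.803, -0.71]
force: [-0.2, 0.3, 0.1]
opening: 0.353
t 5.8 pos [0.5438 0.0477 0.1793] x [-0.0405  0.7072 -0.7058] y [ 0.9986  0.0525 -0.0046] F [-0.1769  0.3071  0.089 ] op 0.3527412218558892 
q [ 0.2812  0.738   0.0565  1.7873 -0.8442  1.1563  0.9524]
rest coords x,n,up mm -1.3741628290940338 39.3414620416525 143.52197134088001 F x,n,up -0.16076957979363368 0.2862337971401894 -0.16038277612343615
shift mm [-2.4821  1.3629 -0.6665] rot deg [-0.1509 -0.1013  0.2209]
shift mm [39.4519  1.6222 36.4073] rot deg [-0.1509 -0.1013  0.2209]
```

```bash
python3 look.py scene s4 270 180 130 110 6; python3 look.py top t4 230 190 130 110 6 >/dev/null
```

```text
t 5.85 pos [0.5445 0.0485 0.1809] x [-0.0397  0.7071 -0.706 ] y [ 0.9985  0.0544 -0.0017] F [ 1.2768  0.3777 -0.4045] op 0.3584687300329937 
q [ 0.2797  0.7356  0.0562  1.7863 -0.8444  1.157   0.9522]
```

View pics/s4.png

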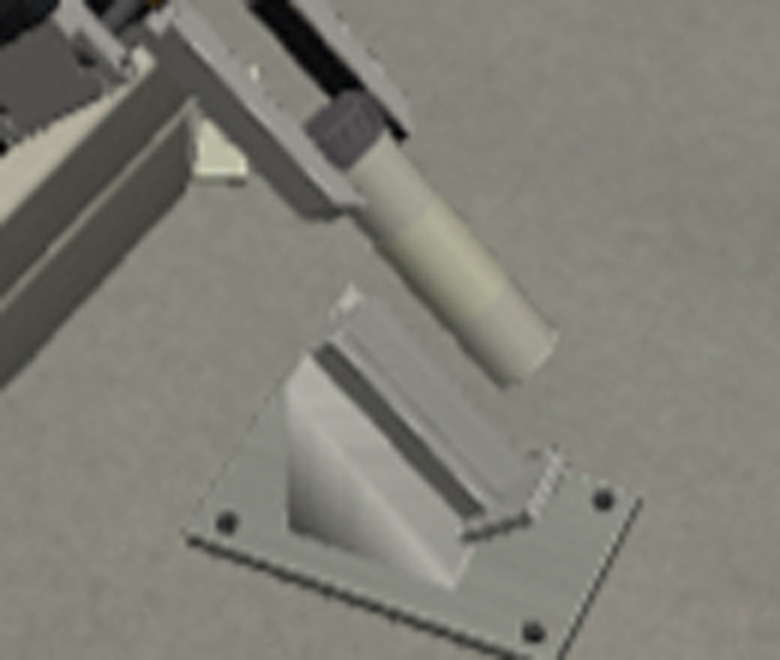

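View pics/t4.png

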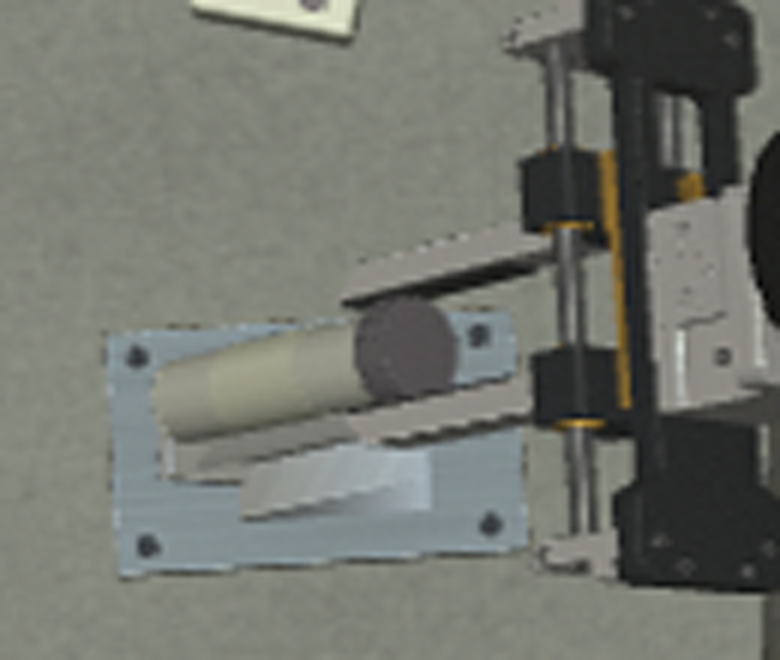

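Tube and groove run parallel, in scene and in top. I'll approach to 4 mm off the seat and 8 mm up from the stop.

Run:
```python
from park import *
loc();go(foot+up*.104+n*.004,-up,x)
```

```text
rest coords x,n,up mm -0.13087928341288232 41.87971673435874 144.50400414868727 F x,n,up 0.5981434058158782 0.4614802646060103 0.29034223238359347
shift mm [40.4678  0.1209 37.9184] rot deg [ 0.1547 -0.0543  0.1306]
```

```bash
python3 -m jog '0.02 0 0.012 0 0 0 -1; 0.0405 0 0.025 0 0 0 -1; 0.0405 0 0.032 0 0 0 -1; 0.0405 0 0.038 0.15 0 0.13 -1; 0.0405 0 0.038 0.15 0 0.13 -1' 15;python3 -c "
from park import *
loc();go(foot+up*.104,-up,x)"
```

```text
clock: 6.52
eef_pos: [0.5455, 0.0499, 0.1268]
tool_rot: [1.709, 1.797, -0.707]
force: [-0.1, -0.2, -1.3]
opening: 0.358
rest coords x,n,up mm 0.3733526087842478 3.749465053701357 104.90811478307248 F x,n,up -0.08972082125549805 -1.1045079378484222 -0.7715819187597386
shift mm [ 0.9081 -0.3761  3.7492] rot deg [ 0.0238  0.0078 -0.0737]
```

Now 1 mm steps towards the groove, watching the force.

```bash
for i in 1; do python3 -m jog '0 0 0.001 0 0 0 -1; 0 0 0.002 0 0 0 -1; 0 0 0.002 0 0 0 -1' 15; python3 -c "
from park import *
loc()"; python3 -m jog '0 0 0.001 0 0 0 -1; 0 0 0.001 0 0 0 -1' 15; python3 -c "
from park import *
loc()"; done
```

```text
clock: 6.9
eef_pos: [0.5457, 0.0485, 0.1257]
tool_rot: [1.709, 1.797, -0.706]
force: [0.1, 0.2, -0.5]
opening: 0.357
rest coords x,n,up mm 0.5123538171278318 1.9453800965901964 105.09954330684059 F x,n,up 0.10039905168035425 -0.18633387601677992 -0.505403586021582
clock: 7.15
eef_pos: [0.5459, 0.0482, 0.1253]
tool_rot: [1.709, 1.797, -0.705]
force: [1.4, 1.7, 0.1]
opening: 0.357
rest coords x,n,up mm 0.7284868674038254 1.40702590022757 105.03328737875903 F x,n,up 1.4809831044347441 1.172733639323063 -1.0690876197024988
```

```bash
python3 -m jog '0 0.0010 0 0 0 0 -1; 0 0.0010 0 0 0 0 -1' 15; python3 -c "
from park import *
loc()"; python3 -m jog '0 0 0.001 0 0 0 -1; 0 0 0.001 0 0 0 -1' 15; python3 -c "
from park import *
loc()"
```

```text
clock: 7.4
eef_pos: [0.5465, 0.0482, 0.1251]
tool_rot: [1.709, 1.798, -0.706]
force: [-1.3, 0.1, 0.7]
opening: 0.356
rest coords x,n,up mm 1.2887342116976654 1.2748243755731417 104.92431744975458 F x,n,up -1.3096443781344367 0.6206742032967941 0.39610707115380983
clock: 7.65
eef_pos: [0.5466, 0.0478, 0.1245]
tool_rot: [1.709, 1.799, -0.705]
force: [0.3, 1.3, 1.1]
opening: 0.353
rest coords x,n,up mm 1.3549796536408738 0.5905286021684946 104.82045430768072 F x,n,up 0.3597347410473742 1.7148377141992184 -0.1340337699225841
```

```bash
python3 -m jog '0 0 0.001 0 0 0 -1; 0 0 0.001 0 0 0 -1' 15; python3 -c "
from park import *
loc()"; python3 -m jog '0 0 0.001 0 0 0 -1; 0 0 0.001 0 0 0 -1' 15; python3 -c "
from park import *
loc();st()"
```

```text
clock: 7.9
eef_pos: [0.5468, 0.0475, 0.1241]
tool_rot: [1.71, 1.799, -0.704]
force: [-0.4, 1.2, 2.6]
opening: 0.355
rest coords x,n,up mm 1.5766735150015718 0.06261918534463501 104.74716115277798 F x,n,up -0.3741047939663902 2.7463134848354023 0.9646205894505836
clock: 8.15
eef_pos: [0.5469, 0.0471, 0.1237]
tool_rot: [1.71, 1.8, -0.703]
force: [0.1, 1.6, 3.0]
opening: 0.356
rest coords x,n,up mm 1.661778672306578 -0.4918217047696786 104.75444265160843 F x,n,up 0.13532657761638073 3.258243368451864 0.9341307375247143
t 8.15 pos [0.5469 0.0471 0.1237] x [-0.0355  0.7085 -0.7049] y [0.9987 0.0518 0.0018] F [0.0502 1.6482 2.9645] op 0.3557301166366222 
q [ 0.2943  0.8257  0.0375  1.8025 -0.8818  1.0795  1.0383]
```

Seated in the V: about 3 N normal and lateral balanced. Now I'll slide it down to the stop.

```bash
python3 -m jog '0.003 0 0 0 0 0 -1; 0.006 0 0 0 0 0 -1; 0.006 0 0 0 0 0 -1' 15; python3 -c "
from park import *
loc()"; python3 -m jog '0.0015 0 0 0 0 0 -1; 0.0015 0 0 0 0 0 -1' 15; python3 -c "
from park import *
loc()";  python3 -m jog '0.0015 0 0 0 0 0 -1; 0.0015 0 0 0 0 0 -1' 15; python3 -c "
from park import *
loc()"
```

```text
clock: 8.52
eef_pos: [0.5468, 0.0518, 0.1194]
tool_rot: [1.71, 1.8, -0.703]
force: [0.6, 2.8, 2.6]
opening: 0.354
rest coords x,n,up mm 1.7554589307962232 -0.23481080800631296 98.31977685636491 F x,n,up 0.7033466125494464 3.8337914743786627 -0.13251476970847628
clock: 8.78
eef_pos: [0.5467, 0.053, 0.1182]
tool_rot: [1.71, 1.8, -0.703]
force: [0.2, 1.9, 3.6]
opening: 0.357
rest coords x,n,up mm 1.750346077008202 -0.15621057523173443 96.62900643588802 F x,n,up 0.32924378427376844 3.8840347546192975 1.2006659538501552
clock: 9.02
eef_pos: [0.5467, 0.0539, 0.1175]
tool_rot: [1.71, 1.8, -0.703]
force: [-0.6, 0.4, 6.5]
opening: 0.356
rest coords x,n,up mm 1.8114863775416061 -0.12622114420426842 95.51654416274127 F x,n,up -0.5346955263862218 4.884435894530373 4.263069358234933
```

```bash
python3 -m jog '0.0015 0 0 0 0 0 -1; 0.0015 0 0 0 0 0 -1' 15; python3 -c "
from park import *
loc()"; python3 look.py scene s5 270 180 130 110 6; python3 look.py top t5 230 190 130 110 6 >/dev/null
```

```text
clock: 9.28
eef_pos: [0.5468, 0.0539, 0.1174]
tool_rot: [1.711, 1.799, -0.702]
force: [-1.9, -2.8, 11.8]
opening: 0.362
rest coords x,n,up mm 1.8781315718390579 -0.16824707377885614 95.43130784884335 F x,n,up -2.0557952340106826 6.39396745236552 10.257591765866778
t 9.325 pos [0.5467 0.0539 0.1174] x [-0.0345  0.7088 -0.7045] y [0.9987 0.0513 0.0027] F [-1.569  -2.434  10.8722] op 0.36357884811861313 
q [ 0.2877  0.8334  0.0313  1.8119 -0.8946  1.0616  1.0476]
```

View pics/s5.png

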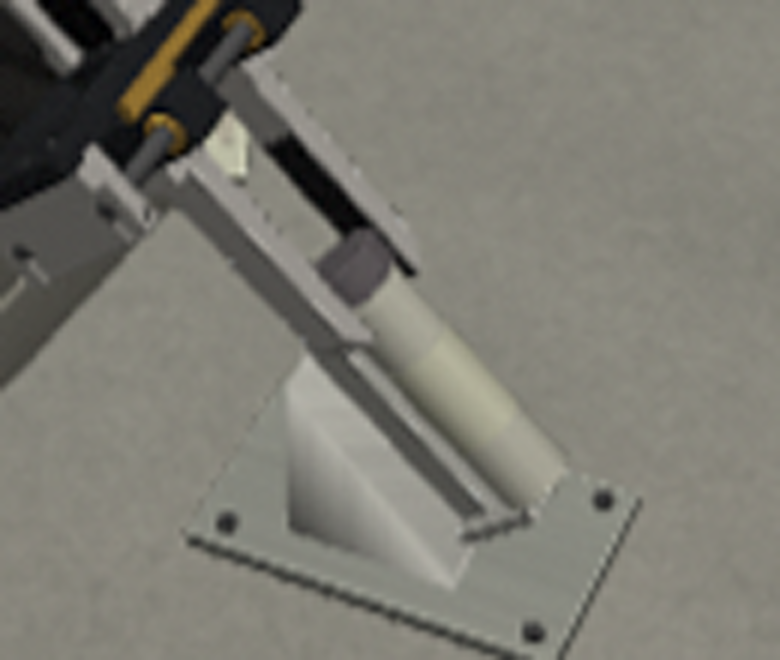

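View pics/t5.png

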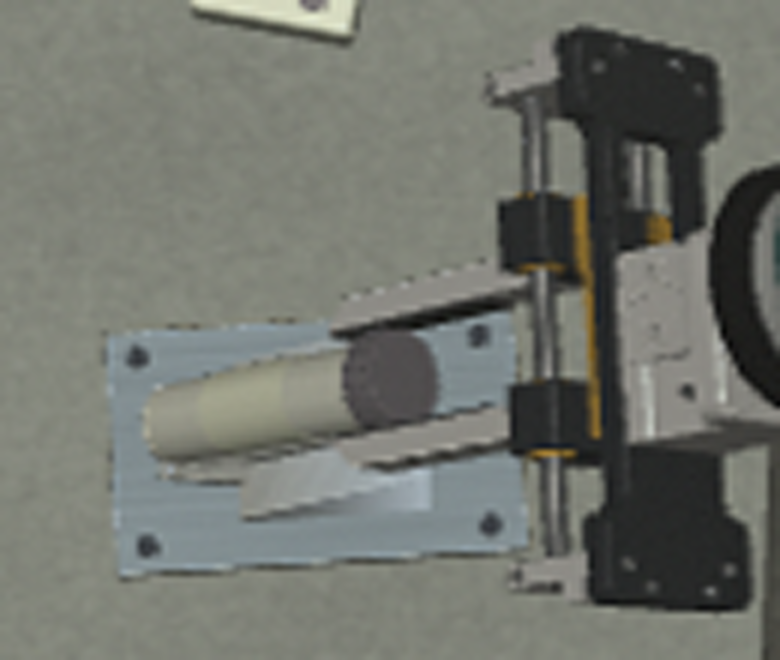

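The stop is felt: up-force rose from 1.2 to 4.3 to 10.3 N with no further travel, and the scene shows the bottom at the stop (540,500). Next I'll ease off, open and back away along the axis.

```bash
python3 -m jog '0 0 -0.0002 0 0 0 -1; 0 0 -0.0002 0 0 0 -0.2; 0 0 -0.0002 0 0 0 0; 0 0 -0.0002 0 0 0 0.2' 15; python3 -m jog '-0.01 0 0 0 0 0 0.3; -0.04 0 0 0 0 0 0.3; -0.08 0 0 0 0 0 0.3; -0.12 0 0 0 0 0 0.3; -0.12 0 0 0 0 0 0.3'; python3 look.py scene s6 270 180 130 110 6; python3 look.py top t6 230 190 130 110 6 >/dev/null
```

```text
clock: 9.88
eef_pos: [0.5467, 0.0535, 0.1169]
tool_rot: [1.711, 1.798, -0.704]
force: [-0.3, -1.2, -0.0]
opening: 0.569
clock: 10.5
eef_pos: [0.5522, -0.0352, 0.2029]
tool_rot: [1.712, 1.79, -0.705]
force: [0.6, -0.1, -0.3]
opening: 0.651
t 10.55 pos [ 0.5512 -0.0326  0.202 ] x [-0.032   0.7071 -0.7063] y [0.9988 0.049  0.0038] F [-0.7213  0.6774 -0.3158] op 0.6494480109906109 
q [ 0.377   0.7489  0.0974  1.6683 -0.7686  1.2943  0.9527]
```

View pics/s6.png

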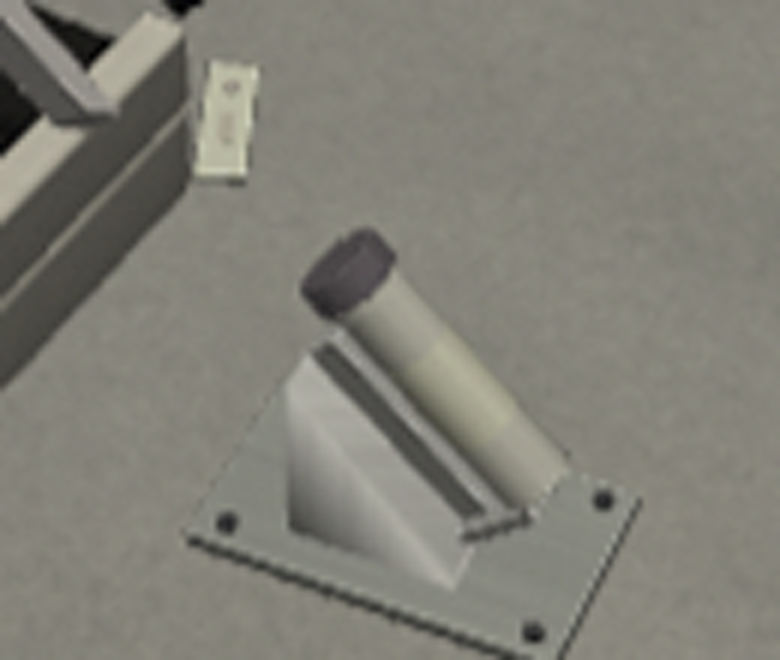

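View pics/t6.png

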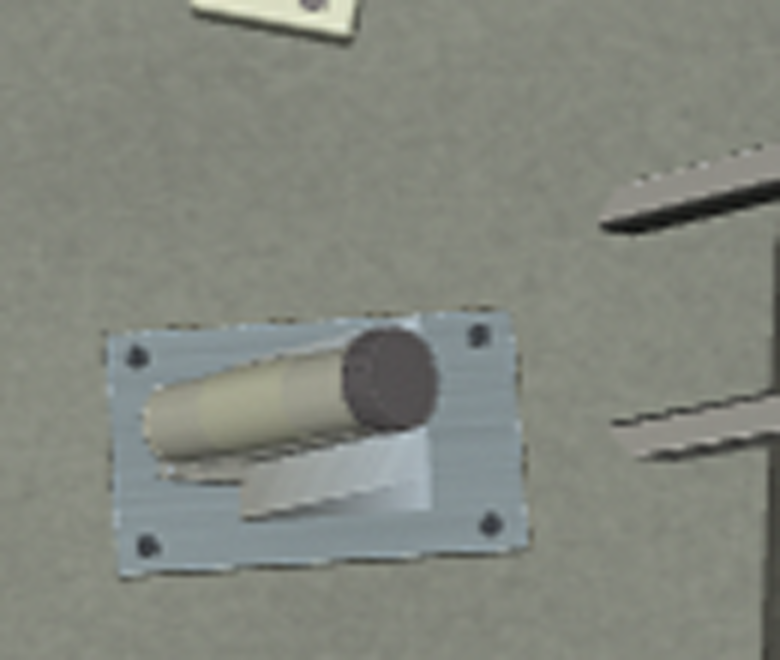

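The tube is parked and free, its bottom on the stop at scene (540,500), top (150,420), with the cap up at top (390,378). Now I'll work out the re-grasp, square to the axis from the +y side.

Run:
```python
from park import *
t=np.array((230,190))+np.array((390,378))/6-.4;s=np.array((270,180))+np.array((340,268))/6
X=tri(t,s)
P=foot+up*.114+x*.0017;print("captop px",t,proj("top",P))
R0=Ro.from_rotvec(telemetry.get_obs()["tool_rot"])
go((.546,.03,.29),(0,0,-1),x)
print(foot+up*.054+n*.11)
go(foot+x*.0017+up*.054+n*.11,-n,x)
```

```text
captop px [294.6 252.6] [[297.4914 252.3156]]
shift mm [ -19.0894   -1.2888 -105.9302] rot deg [  0.0039 -45.1727  -0.1343]
[0.5394 0.1608 0.166 ]
shift mm [ 161.2744    0.1639 -110.3202] rot deg [ -0.0517 -90.1726  -0.136 ]
```

```bash
python3 -m jog '-0.01 0 -0.02 0 -9 0 0.3; -0.02 -0.001 -0.05 0 -18 0 0.3; -0.025 -0.001 -0.075 0 -27 0 0.4; -0.025 -0.001 -0.10 0 -36 0 0.4; -0.019 -0.001 -0.12 0 -45 0 0.4; 0.01 -0.001 -0.14 0 -54 0 0.4; 0.05 -0.001 -0.155 0 -63 0 0.4; 0.09 0 -0.150 0 -72 0 0.4; 0.13 0 -0.135 0 -81 0 0.4; 0.161 0 -0.110 0 -90 -0.1 0.4'; python3 -m jog '0 0 0 0 0 0 0.4;0 0 0 0 0 0 0.4'; python3 -c "
from park import *
st();loc();go(foot+x*.0017+up*.054+n*.11,-n,x);go(foot+x*.0017+up*.054+n*.0013,-n,x)"
```

```text
clock: 11.85
eef_pos: [0.5394, 0.1643, 0.1632]
tool_rot: [0.591, 0.628, -1.429]
force: [1.0, -0.2, 0.4]
opening: 0.699
clock: 12.1
eef_pos: [0.5396, 0.1635, 0.165]
tool_rot: [0.592, 0.628, -1.429]
force: [0.2, -0.6, 0.7]
opening: 0.701
t 12.1 pos [0.5396 0.1635 0.165 ] x [ 0.0398 -0.7052 -0.7079] y [ 0.9984  0.0568 -0.0004] F [ 0.2304 -0.5927  0.7482] op 0.7011276189884914 
q [-1.0193  0.9145  0.5507  1.5751  0.2587  1.1686 -0.6636]
rest coords x,n,up mm 0.3389197803259248 111.12383673351432 51.457476672860324 F x,n,up 0.19949697662975724 0.10211899913172129 0.9560472101824136
shift mm [1.1256 1.3472 2.5491] rot deg [ 0.2274 -0.0631 -0.1914]
shift mm [109.8249   0.984    2.6681] rot deg [ 0.2274 -0.0631 -0.1914]
```

```bash
python3 -m jog '0.03 0.001 0.0025 0.2 0 -0.2 0.4; 0.06 0.001 0.0027 0.2 0 -0.2 0.4; 0.085 0.001 0.0027 0.2 0 -0.2 0.3; 0.085 0.001 0.0027 0.2 0 -0.2 0.3' 4; python3 look.py scene s7 270 160 130 110 6; python3 -c "
from park import *
loc();go(foot+x*.0017+up*.054+n*.0013,-n,x)"
```

```text
clock: 12.6
eef_pos: [0.5452, 0.0988, 0.1116]
tool_rot: [0.604, 0.625, -1.437]
force: [0.2, 0.5, 0.9]
opening: 0.65
t 12.65 pos [0.5457 0.1006 0.1112] x [ 0.0373 -0.7015 -0.7117] y [0.9988 0.0476 0.0054] F [-0.4485 -0.1791 -0.6287] op 0.6511379714671991 
q [-0.9524  0.9614  0.5555  1.6908  0.2804  0.9784 -0.6798]
rest coords x,n,up mm 3.22703605780597 28.466886749423228 58.036289720113736 F x,n,up -0.45717439894151013 -0.5545979302415132 -0.33449951748093065
shift mm [27.1911 -1.5807 -3.8483] rot deg [-0.3836 -0.3744 -0.0574]
```

View pics/s7.png

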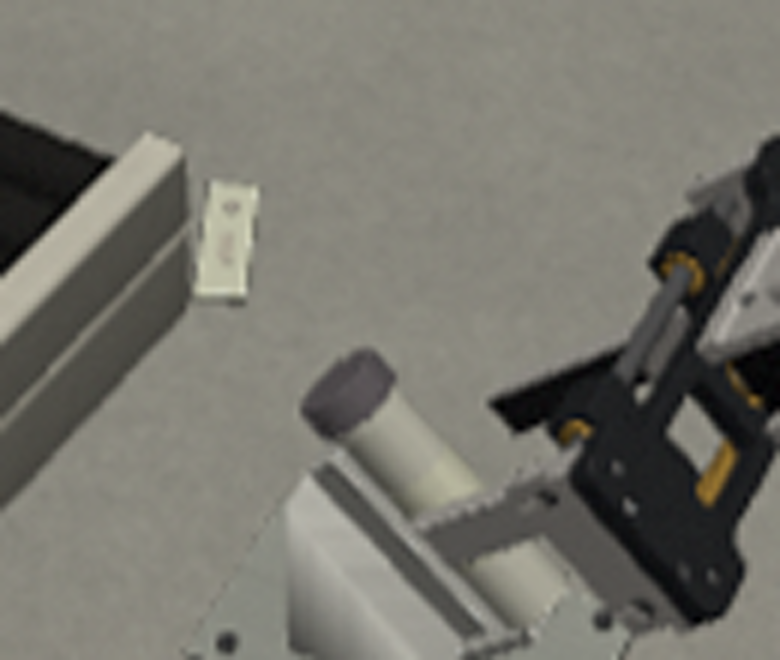

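The fingers straddle the middle of the body (the near finger crosses it around (480,520)). Next: close the last 27 mm with corrections.

```bash
python3 -m jog '0.010 -0.0015 -0.003 -0.3 -0.3 0 0.3; 0.0275 -0.0015 -0.0038 -0.4 -0.4 0 0.3; 0.0275 -0.0015 -0.0038 -0.4 -0.4 0 0.3;  0.0275 -0.0015 -0.0038 -0.4 -0.4 0 0.3' 4; python3 -c "
from park import *
loc();go(foot+x*.0017+up*.054+n*.0013,-n,x)"
```

```text
clock: 13.15
eef_pos: [0.5456, 0.0847, 0.0895]
tool_rot: [0.595, 0.625, -1.432]
force: [-0.3, -0.2, -0.0]
opening: 0.649
rest coords x,n,up mm 2.2931991340210405 1.8943104301178617 53.928979247802474 F x,n,up -0.26044695217866237 -0.13970723349599165 0.10192399156937561
shift mm [ 0.593  -0.5945  0.0714] rot deg [-0.0018 -0.0323 -0.1233]
```

```bash
python3 -m jog '0 -0.0006 0 0 0 0 -0.2; 0 -0.0006 0 0 0 0 -0.4; 0 -0.0006 0 0 0 0 -1; 0 -0.0006 0 0 0 0 -1; 0 -0.0006 0 0 0 0 -1; 0 -0.0006 0 0 0 0 -1' 5; python3 -c "
from park import *
loc()";python3 -m jog '0 0 0 0 0 0 -1; 0 0 0 0 0 0 -1' 15; python3 -c "
from park import *
loc()"
```

```text
clock: 13.9
eef_pos: [0.545, 0.0847, 0.0894]
tool_rot: [0.595, 0.625, -1.432]
force: [0.1, 0.8, -1.0]
opening: 0.31
rest coords x,n,up mm 1.7529087010977829 1.924261533845132 53.83967894234493 F x,n,up 0.0905320493578834 -0.13591076387324158 -1.218163434419445
clock: 14.15
eef_pos: [0.5451, 0.0847, 0.0894]
tool_rot: [0.595, 0.625, -1.432]
force: [-0.0, 0.7, 0.1]
opening: 0.305
rest coords x,n,up mm 1.7939875224829618 1.9186857785684777 53.83053116996624 F x,n,up 0.007148426982974099 0.5620032913887508 -0.4102592767914094
```

Gripped on the body (opening 28.7 mm, matching 29). Lifting out squarely.

```bash
python3 -m jog '-0.01 0 0 0 0 0 -1; -0.03 0 0 0 0 0 -1; -0.06 0 0 0 0 0 -1; -0.10 0 0 0 0 0 -1; -0.10 0 0 0 0 0 -1;-0.10 0 0 0 0 0 -1' 15; python3 look.py scene s8 270 130 160 130 5
cat > mix.py <<'E'
from g import *
A=Ro.from_euler('z',MIX[2]);mx=A.apply([1,0,0]);my=A.apply([0,1,0]);bed=np.array([MIX[0],MIX[1],.1])
th=np.radians(1.7);mz=np.array([0,0,1.])
tz=-my*np.cos(th)+mz*np.sin(th); txx=np.cross(mx,tz)  # x=y×z
def tgt(h,xx=-.017,yy=.003): go(bed+mx*xx+my*yy+mz*h,txx,mx)
def loc():
    o=telemetry.get_obs();d=o["eef_pos"]-bed;R=Ro.from_rotvec(o["tool_rot"]).as_matrix()
    print("mix x,y,z mm",d@mx*1e3,d@my*1e3,d@mz*1e3,"F",o["force"]@mx,o["force"]@my,o["force"]@mz,"M",o["ft_torque"],"z",R[:,2])
if __name__=="__main__":
    print(txx);loc();tgt(.073)
    go((.52,-.03,.25),txx,mx)
E
python3 mix.py
```

```text
clock: 14.9
eef_pos: [0.5406, 0.1544, 0.1599]
tool_rot: [0.594, 0.625, -1.433]
force: [-0.6, 0.4, -1.4]
opening: 0.305
t 14.95 pos [0.5405 0.1538 0.1597] x [ 0.0368 -0.7068 -0.7065] y [0.9987 0.0518 0.0003] F [-0.2311 -0.7047 -1.8785] op 0.3029326391922392 
q [-1.0102  0.9188  0.5532  1.5902  0.2615  1.1485 -0.6655]
[-0.0015 -0.0296 -0.9996]
mix x,y,z mm -0.6963307874731913 373.9202676924899 59.71906289629436 F -0.19633304967955673 -0.7151337032848689 -1.8785280044357138 M [0.6497 0.092  0.0133] z [ 0.0364 -0.7055  0.7077]
shift mm [250.6346 -53.5046 268.9676] rot deg [ 5.4184 43.3135 -2.3581]
shift mm [ 65.3774 -29.9478 192.8321] rot deg [ 5.4184 43.3135 -2.3581]
```

View pics/s8.png

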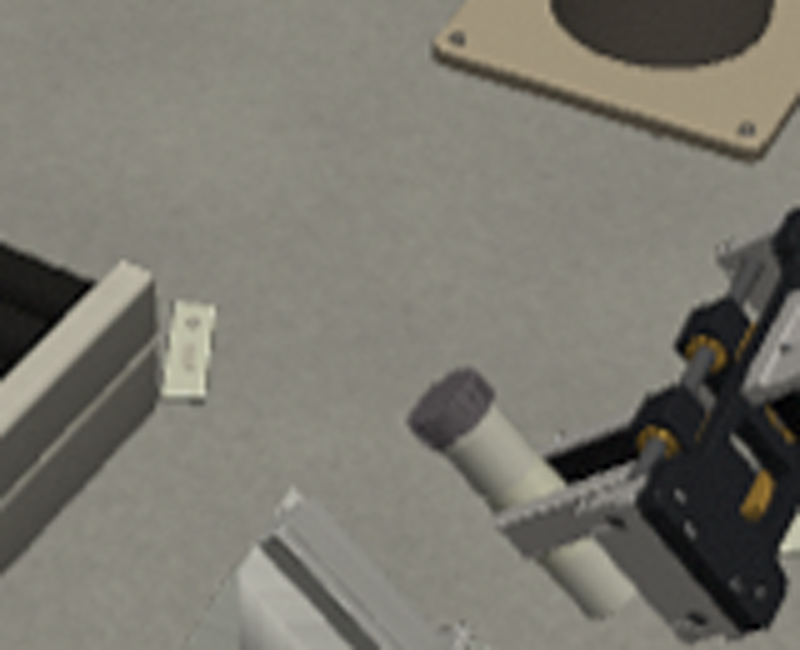

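The tube is firmly held mid-body, cap at (455,410), bottom at (605,590), and the rest is empty. Swinging level towards the mixer.

```bash
python3 -m jog '0 -0.005 0.04 0.6 5 -0.3 -1; 0 -0.01 0.08 1.2 10 -0.6 -1; 0 -0.015 0.12 2 16 -0.9 -1; 0.005 -0.02 0.16 2.7 22 -1.2 -1; 0.03 -0.025 0.195 3.4 28 -1.5 -1; 0.06 -0.03 0.21 4.1 33 -1.8 -1; 0.10 -0.035 0.245 4.8 38 -2.1 -1; 0.14 -0.042 0.285 5.4 43.3 -2.36 -1; 0.18 -0.05 0.31 5.4 43.3 -2.36 -1; 0.20 -0.053 0.315 5.4 43.3 -2.36 -1' 15; python3 mix.py
```

```text
clock: 16.2
eef_pos: [0.5031, -0.2179, 0.2401]
tool_rot: [1.226, 1.161, -1.269]
force: [0.0, 0.3, -0.5]
opening: 0.303
[-0.0015 -0.0296 -0.9996]
mix x,y,z mm -19.872579500275915 0.8752730095643771 140.1498770702474 F 0.004224383528953337 0.2722463033100733 -0.5225426326445247 M [-0.0195  0.0526 -0.0266] z [-0.0571 -0.9979  0.0315]
shift mm [67.0397  3.0608 -4.2642] rot deg [-0.4711  0.1059  0.1902]
shift mm [ -15.8072    6.105  -188.1089] rot deg [-0.4711  0.1059  0.1902]
```

```bash
python3 -m jog '0.03 0.003 -0.004 -0.4 0.1 0.2 -1; 0.067 0.003 -0.004 -0.45 0.1 0.2 -1; 0.082 0.003 -0.004 -0.45 0.1 0.2 -1; 0.082 0.003 -0.004 -0.45 0.1 0.2 -1' 15; python3 mix.py; python3 look.py scene s9 145 110 160 130 5; python3 look.py top t9 350 190 160 130 5 >/dev/null
```

```text
clock: 16.7
eef_pos: [0.5046, -0.2168, 0.157]
tool_rot: [1.223, 1.166, -1.263]
force: [-0.7, 0.5, -0.0]
opening: 0.302
[-0.0015 -0.0296 -0.9996]
mix x,y,z mm -18.46469577481531 2.0467022029538766 57.00879338041512 F -0.7041346425296798 0.5094940104930086 -0.004736820344458825 M [-0.0399 -0.0005 -0.012 ] z [-0.0502 -0.9983  0.0293]
shift mm [-16.0166   1.4156  -0.4867] rot deg [-0.0782 -0.0224  0.1733]
shift mm [ -98.4525    5.746  -184.4903] rot deg [-0.0782 -0.0224  0.1733]
t 16.75 pos [ 0.5056 -0.217   0.1581] x [-0.0021 -0.0298 -0.9996] y [ 0.9988 -0.0499 -0.0006] F [-0.7192  0.4003 -0.2756] op 0.30565028635445113 
q [ 0.1118  0.5749  0.3385  1.8735 -0.2327  0.7233  0.5234]
```

View pics/s9.png

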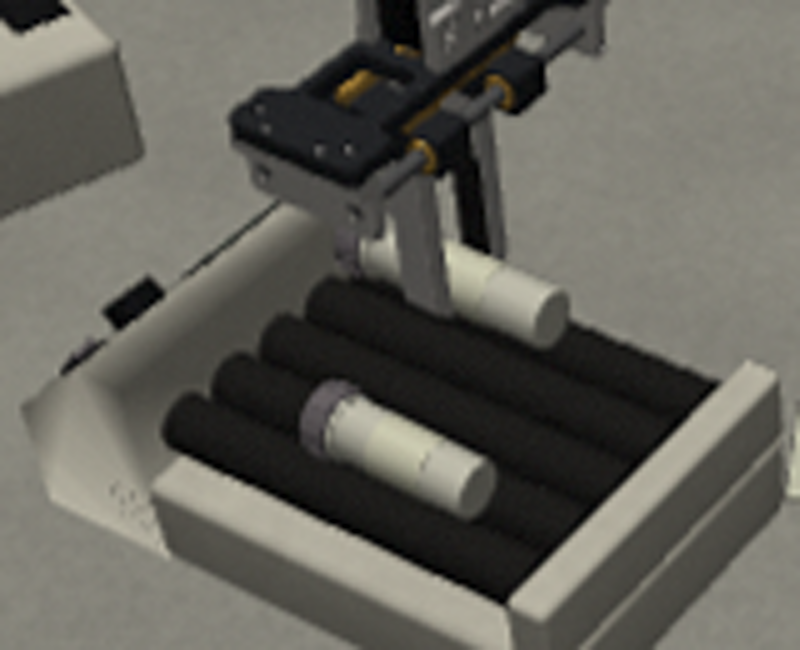

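View pics/t9.png

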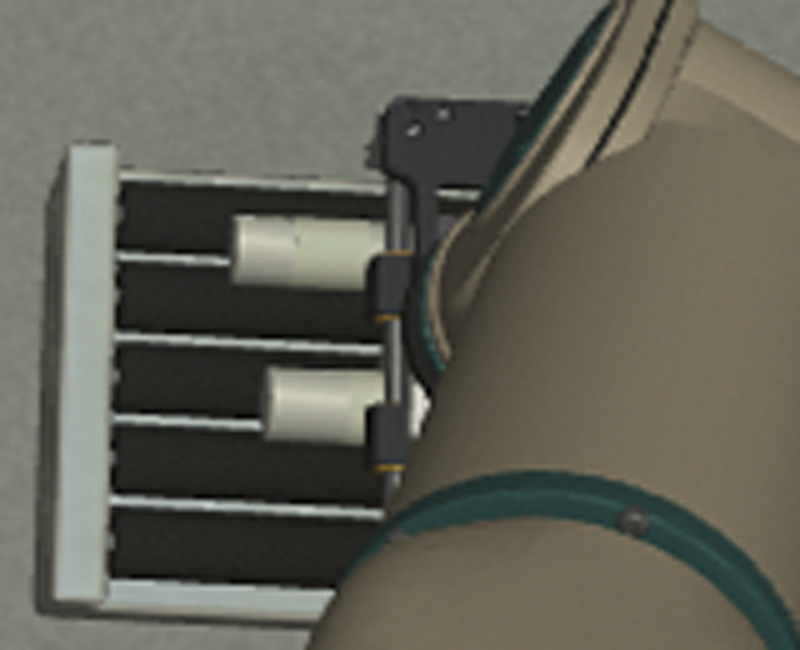

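The tube's bottom end hangs over the third gap from the top (x=-17) at top (265,405). That is about row 425 once corrected for height, against the gap at 422. The cap points to the panel. Descending.

```bash
python3 -c "
from mix import *
tgt(.018)"
```

```text
shift mm [40.699  -0.2584 -2.3944] rot deg [-0.0409  0.0353 -0.0562]
```

```bash
python3 -m jog '0.012 0 -0.001 0 0 0 -1; 0.025 0 -0.002 0 0 0 -1; 0.035 0 -0.002 0 0 0 -1; 0.04 0 -0.0024 0 0 0 -1; 0.04 0 -0.0024 0 0 0 -1; 0.04 0 -0.0024 0 0 0 -1' 15; python3 -c "
from mix import *
loc();tgt(.015)"; python3 -m jog '0.001 0 0 0 0 0 -1; 0.002 0 0 0 0 0 -1; 0.002 0 0 0 0 0 -1' 15; python3 -c "
from mix import *
loc()"
```

```text
clock: 17.55
eef_pos: [0.5066, -0.216, 0.1189]
tool_rot: [1.223, 1.162, -1.259]
force: [-0.7, -0.1, 0.0]
opening: 0.302
mix x,y,z mm -16.488676459431556 2.8613313799006095 18.91764040104954 F -0.7125272220740517 -0.1728207872596686 0.0276200746128894 M [-0.0132  0.0985 -0.0301] z [-0.0498 -0.9983  0.0305]
shift mm [ 3.9108 -0.5174 -0.2575] rot deg [-0.0512  0.0465 -0.0861]
clock: 17.92
eef_pos: [0.5066, -0.2161, 0.1169]
tool_rot: [1.223, 1.162, -1.259]
force: [0.5, 0.3, -1.4]
opening: 0.303
mix x,y,z mm -16.499557933448177 2.793975507149764 16.937442215777782 F 0.461601191753986 0.301632234083267 -1.407811724969418 M [-0.0527  0.0336 -0.0173] z [-0.0497 -0.9983  0.0305]
```

```bash
for i in 1; do python3 -m jog '0.001 0 0 0 0 0 -1; 0.002 0 0 0 0 0 -1; 0.002 0 0 0 0 0 -1' 15; python3 -c "
from mix import *
loc()"; python3 -m jog '0.001 0 0 0 0 0 -1; 0.001 0 0 0 0 0 -1' 15; python3 -c "
from mix import *
loc()";python3 -m jog '0.001 0 0 0 0 0 -1; 0.001 0 0 0 0 0 -1' 15; python3 -c "
from mix import *
loc()"; done
```

```text
clock: 18.3
eef_pos: [0.5065, -0.2161, 0.1149]
tool_rot: [1.223, 1.162, -1.259]
force: [-0.2, 0.2, -0.0]
opening: 0.299
mix x,y,z mm -16.548829852743076 2.773206154297832 14.85318894417552 F -0.17287065190484704 0.21875130599335885 -0.009863686604116184 M [-0.0736  0.0441  0.0397] z [-0.0497 -0.9983  0.0304]
clock: 18.55
eef_pos: [0.5064, -0.2161, 0.1137]
tool_rot: [1.223, 1.162, -1.26]
force: [-0.7, 0.8, -0.7]
opening: 0.306
mix x,y,z mm -16.640989383367646 2.7763119053743255 13.747860809529417 F -0.7360579004531048 0.8125680374361093 -0.715720551717787 M [-0.0362  0.0232  0.0522] z [-0.0497 -0.9983  0.0303]
clock: 18.8
eef_pos: [0.5064, -0.2162, 0.1127]
tool_rot: [1.223, 1.162, -1.259]
force: [-0.4, 0.3, -0.4]
opening: 0.305
mix x,y,z mm -16.605095513024754 2.723241099250696 12.701373914168826 F -0.39598059180031114 0.2558501163253435 -0.43576413704555295 M [-0.072   0.0616  0.0152] z [-0.0496 -0.9983  0.0304]
```

```bash
python3 -m jog '0.001 0 0 0 0 0 -1; 0.001 0 0 0 0 0 -1' 15; python3 -c "
from mix import *
loc()"; python3 -m jog '0.001 0 0 0 0 0 -1; 0.001 0 0 0 0 0 -1' 15; python3 -c "
from mix import *
loc()"
```

```text
clock: 19.05
eef_pos: [0.5068, -0.2162, 0.1118]
tool_rot: [1.223, 1.162, -1.259]
force: [-0.3, 0.9, 1.6]
opening: 0.303
mix x,y,z mm -16.27710126985013 2.6707532202079585 11.833871353635159 F -0.34605553887990376 0.8634279292528062 1.5700099925498652 M [ 0.0019 -0.0971  0.0519] z [-0.0496 -0.9983  0.0305]
clock: 19.3
eef_pos: [0.5075, -0.2164, 0.1112]
tool_rot: [1.224, 1.161, -1.258]
force: [1.0, 1.0, 3.7]
opening: 0.305
mix x,y,z mm -15.54692504944138 2.5315615278517636 11.227823448652183 F 0.954107987211059 1.053892353222042 3.748115109832078 M [ 0.0158 -0.1441 -0.0282] z [-0.0496 -0.9983  0.0308]
```

Contact at 11.8 mm. The trough is nudging the tube about +1 mm in x, so I'll follow it.

```bash
python3 -m jog '0 0.001 0 0 0 0 -1; 0 0.001 0 0 0 0 -1' 15; python3 -c "
from mix import *
loc()"; python3 -m jog '0.0005 0 0 0 0 0 -1; 0.0005 0 0 0 0 0 -1' 15; python3 -c "
from mix import *
loc()"; python3 look.py scene s10 145 110 160 130 5; python3 look.py top t10 350 190 160 130 5 >/dev/null
```

```text
clock: 19.55
eef_pos: [0.5076, -0.2164, 0.1112]
tool_rot: [1.224, 1.162, -1.259]
force: [-2.1, 1.2, 5.1]
opening: 0.305
mix x,y,z mm -15.410182134123772 2.539441205081257 11.17479662155263 F -2.1081888769137906 1.119226356639397 5.0536827561320585 M [-0.0073  0.5718 -0.0945] z [-0.0498 -0.9983  0.0304]
clock: 19.8
eef_pos: [0.5076, -0.2164, 0.1111]
tool_rot: [1.224, 1.162, -1.259]
force: [-1.2, 2.0, 8.0]
opening: 0.305
mix x,y,z mm -15.408176908297067 2.5455488610917105 11.115558619459343 F -1.3110909526509744 1.946553862135745 7.982657407165418 M [ 0.1173  0.4893 -0.061 ] z [-0.0499 -0.9983  0.0303]
t 19.85 pos [ 0.5076 -0.2164  0.1111] x [ 0.0005 -0.0304 -0.9995] y [ 0.9988 -0.0499  0.002 ] F [-2.0951  0.5003  6.8853] op 0.30556993939514104 
q [ 0.1349  0.6432  0.3039  1.9091 -0.2658  0.6164  0.5474]
```

View pics/s10.png

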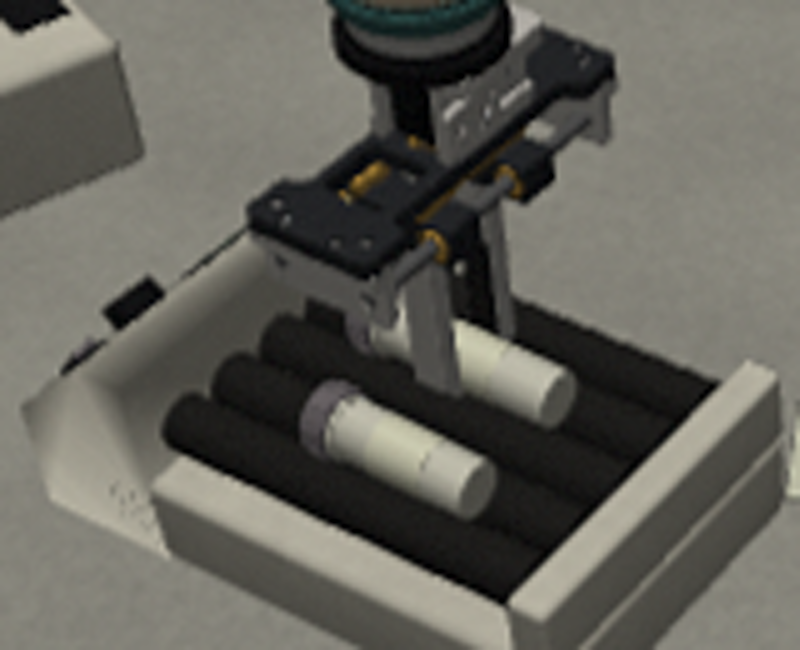

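View pics/t10.png

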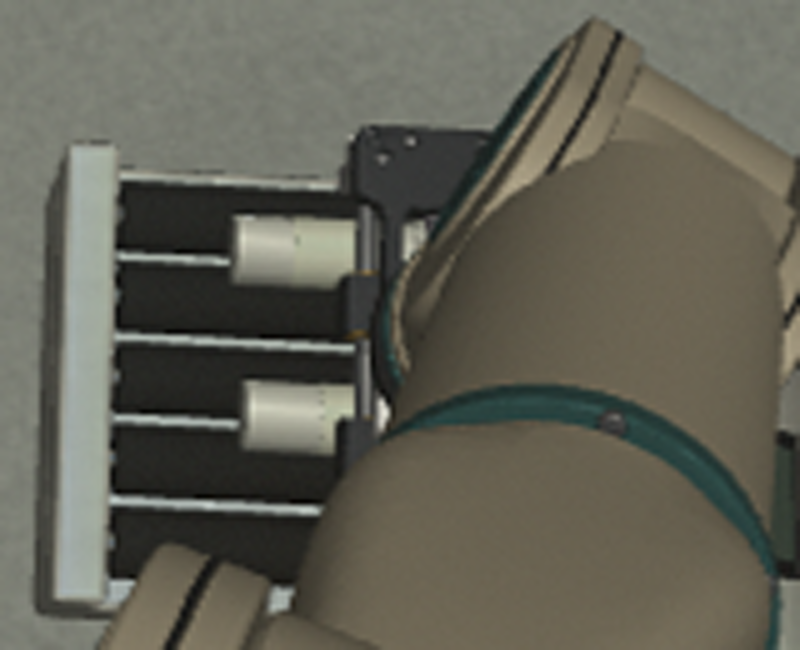

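The tube sits in the third trough, bottom end at top (245,415), scene (558,398). Both show it on the rollers. I'll ease the load, open part way and lift straight up.

```bash
python3 -m jog '0 0 0 0 0 0 -1; 0 0 0 0 0 0 -1' 6; python3 -m jog '0 0 0 0 0 0 -0.35; 0 0 0 0 0 0 -0.25; 0 0 0 0 0 0 -0.1; 0 0 0 0 0 0 -0.1' 6; python3 -c "
from mix import *
loc()"; python3 look.py scene s11 145 110 160 130 5
```

```text
clock: 20.15
eef_pos: [0.5077, -0.2164, 0.1111]
tool_rot: [1.224, 1.162, -1.259]
force: [-0.4, 1.5, 4.0]
opening: 0.304
clock: 20.65
eef_pos: [0.5076, -0.2164, 0.111]
tool_rot: [1.224, 1.162, -1.259]
force: [0.4, 0.0, -1.1]
opening: 0.446
mix x,y,z mm -15.447540202892842 2.538216065918454 10.96926833443411 F 0.36799739471332116 0.03734814070348068 -1.1285408941927704 M [ 0.006   0.0169 -0.0308] z [-0.0498 -0.9983  0.0303]
t 20.7 pos [ 0.5076 -0.2164  0.111 ] x [ 0.0004 -0.0304 -0.9995] y [ 0.9988 -0.0497  0.0019] F [ 0.6695 -0.2889  0.1747] op 0.4507519613579797 
q [ 0.1349  0.6434  0.3038  1.9092 -0.2657  0.6163  0.5475]
```

View pics/s11.png

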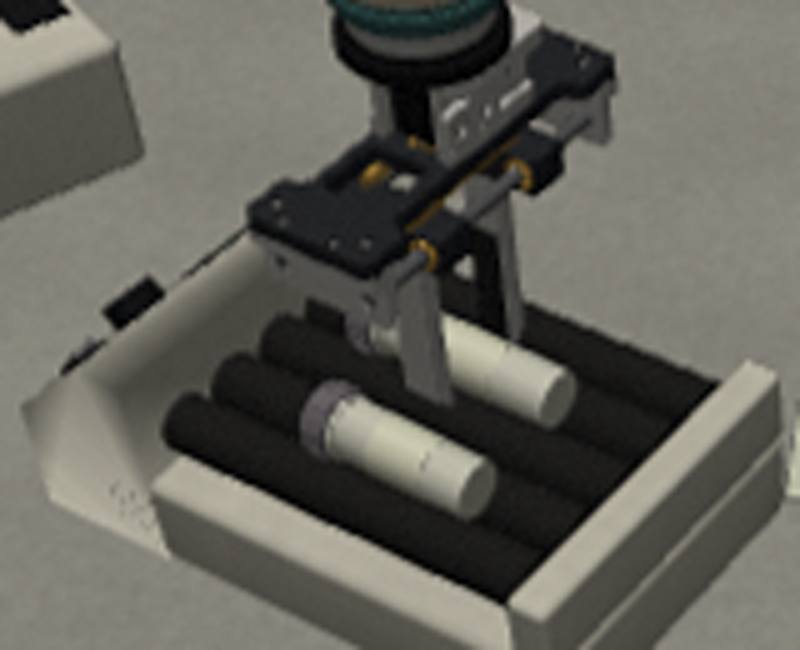

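```bash
python3 -m jog '-0.01 0 0 0 0 0 -0.1; -0.03 0 0 0 0 0 -0.1; -0.07 0 0 0 0 0 -0.1; -0.12 0 0 0 0 0 -0.1; -0.17 0 0 0 0 0 -0.1; -0.20 0 0.0 0 0 0 -0.1' 6;  python3 -m jog '0 -0.02 -0.05 0 0 0 0; 0 -0.04 -0.1 0 0 0 0; 0 -0.06 -0.15 0 0 0 0; 0 -0.08 -0.20 0 0 0 0; 0 -0.08 -0.2 0 0 0 0;0 -0.08 -0.2 0 0 0 0'; python3 look.py scene s12 0 0 640 480 1; python3 look.py top t12 350 190 160 130 5 >/dev/null;  python3 look.py scene s12c 145 110 160 130 5
```

```text
clock: 21.45
eef_pos: [0.5082, -0.2107, 0.3144]
tool_rot: [1.225, 1.158, -1.257]
force: [0.1, -0.9, 0.2]
opening: 0.448
clock: 22.2
eef_pos: [0.4386, -0.0078, 0.3083]
tool_rot: [1.225, 1.157, -1.256]
force: [-0.4, -0.4, 0.3]
opening: 0.502
t 22.25 pos [ 0.4387 -0.0084  0.3082] x [ 0.0054 -0.0321 -0.9995] y [ 0.9986 -0.0518  0.0071] F [-0.5769 -0.2507 -0.0044] op 0.4993398018906444 
q [-0.3693  0.2164  0.3667  1.9452 -0.0537  0.9895 -0.0332]
t 22.35 pos [ 0.4387 -0.0086  0.3079] x [ 0.0048 -0.0321 -0.9995] y [ 0.9986 -0.0529  0.0064] F [-0.9995  0.1891  0.6816] op 0.4993123730615348 
q [-0.3684  0.2171  0.3664  1.9453 -0.0539  0.9894 -0.0334]
```

View pics/s12.png

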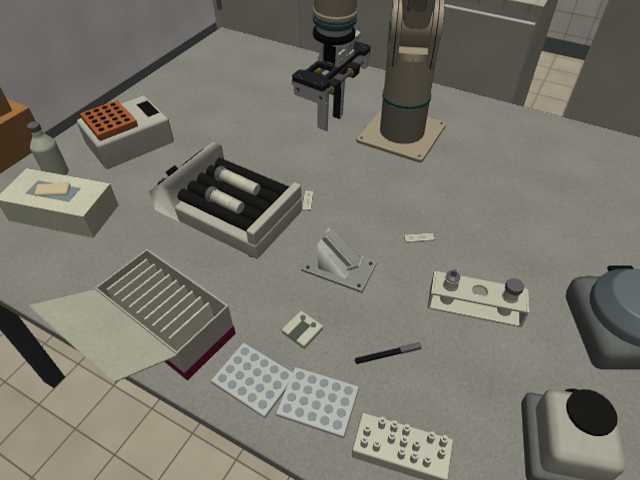

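View pics/t12.png

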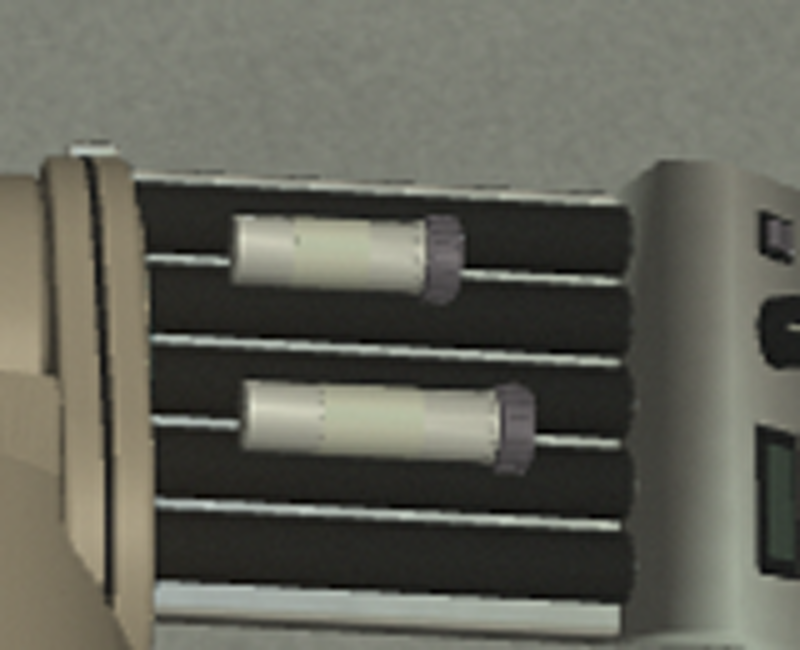

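View pics/s12c.png

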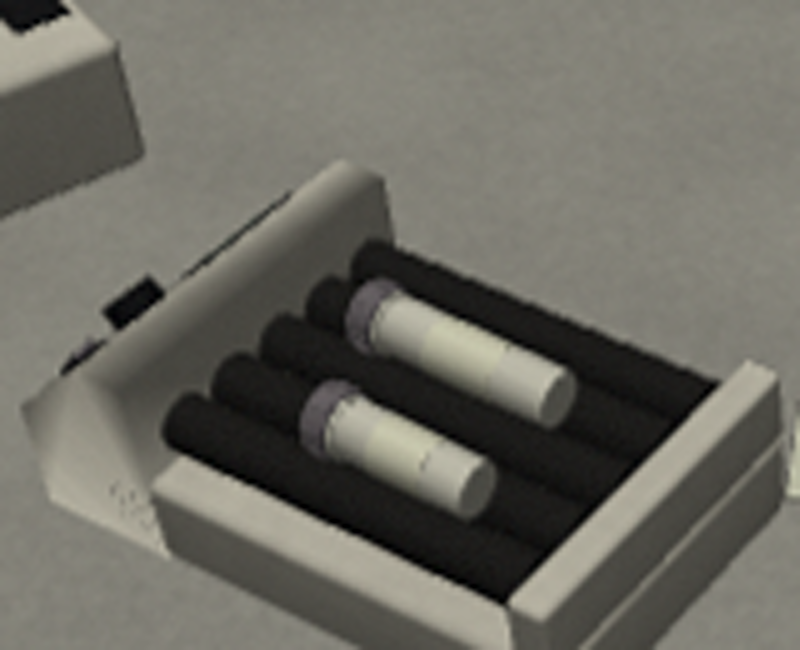

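The tube lies in the x=-17 trough, running from top crop (245,415) to (530,428), wholly on the rollers with its cap towards the panel. The other things look unmoved, and the arm is clear.

```bash
python3 -c "
from workcell import ctrl
print(ctrl.sign_off())"
```

```text
the job is handed in; nothing more can be done
None
```

The tallest tube is now in the mixer's x = -17 mm trough, wholly on the rollers and with its cap towards the control panel. I handed the job in at about 22.4 s of the 59 s.

- **Parking:** I lifted the tube by its cap and slid it down the groove until the stop was felt, where the force along the groove rose to about 10 N with no more travel. Then I let go, and the pictures showed it parked cap-up on the stop.
- **Loading:** I took it again across the middle of the body, with the jaws at 28.7 mm on the 29 mm body. I lowered it until the rollers pushed back with about 8 N at most, eased off and released it.
- **Last checks:** The final pictures show the tube level and central in its trough. The other tubes, cassettes, timer and marker look unmoved. The arm is clear, with only sensor noise left on the wrist force.

**What disagreed:**
- **Cameras:** The two cameras differed by about 7 mm at first. I corrected both against the robot's base plate and points seen in both views.
- **Rest and trough:** By touch, the rest sat about 1.7 mm and the trough about 1.5 mm further to +x than the pictures gave. I followed the touch each time.
- **Roller contact:** The tube met the rollers about 1 mm lower than worked out.

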